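# Fill the gang core box with grog from the shaker

### The job

With the hand scoop, shift the clay lumps from the stock bin into the shaker where it stands in the tool tray (a lump that spills or will not stay in the scoop may be moved by hand). Once every lump is in it, take the shaker and shake the lumps out evenly over the core box: each of the four cavities must get at least one straight from the shaker, and in the end all the lumps lie down in the cavities, none on top of another. Finish with scoop and shaker standing upright in the tool tray, and leave the other things on the bench where they are.

Things in the scene. Friction and masses are not known exactly. Their poses are not given: they have to be found in the camera images.
- bin: fixed grey steel trough, 68 mm wide inside, with the lumps in it; floor 4 mm above the bench. Origin on the bench; x runs from the low front lip (x -0.102, 9 mm high) over the flat floor to x 0.070, where the far end leans up and outward at 69 degrees to the rim (x 0.086, height 46 mm). Side walls 3 mm thick, 46 mm high from x -0.065 on, sloping down to the front lip
- tray: fixed shallow plywood tool tray, 180 (x) x 250 (y) mm outside, rim 22 mm high, walls and floor 8 mm thick, in which scoop and shaker stand; origin under its middle
- scoop: aluminium hand scoop: pan 90 long (x), 61 wide, sides 30 high raked down to the open nose (edge at x 0.045, z 0), 2 mm sheet, back wall 42 high. Origin under the pan's middle, x to the nose, z up. Wooden grip: level bar 64 (x) x 18 wide x 24 high, middle at x -0.085, z 0.075; fingers close across it along y. About 0.18 kg
- shaker: steel hand shaker: open-topped chamber 72 (x) x 76 mm inside, 45 high, narrowing to a spout 42 wide inside with a 3.5 mm sill at its mouth (x 0.080, z 0.003). Origin under the chamber's middle, x to the spout, z up. Grip: bar as the scoop's, middle at x -0.080, z 0.075. About 0.3 kg. Shaken with the spout 20 to 45 degrees down, it lets out one to three lumps at a time
- core_box: fixed yellow resin core box, 188 x 188 x 45 mm high, with four square cavities 78 mm wide and 33 mm deep, two by two, 10 mm of resin between them; origin under its middle
- cavity1 (a point): middle of the floor of cavity 1 of the core box, 12 mm above the bench
- cavity2 (a point): middle of the floor of cavity 2 of the core box, 12 mm above the bench
- cavity3 (a point): middle of the floor of cavity 3 of the core box, 12 mm above the bench
- cavity4 (a point): middle of the floor of cavity 4 of the core box, 12 mm above the bench
- lump1: one lump of fired-clay grog, a rough cube with broken corners, 17 to 19 mm, 14 g; origin at its middle. Between six and eight of the lumps are present, the rest are absent (None)
- lump2: one lump of fired-clay grog, a rough cube with broken corners, 17 to 19 mm, 14 g; origin at its middle. Between six and eight of the lumps are present, the rest are absent (None)
- lump3: one lump of fired-clay grog, a rough cube with broken corners, 17 to 19 mm, 14 g; origin at its middle. Between six and eight of the lumps are present, the rest are absent (None)
- lump4: one lump of fired-clay grog, a rough cube with broken corners, 17 to 19 mm, 14 g; origin at its middle. Between six and eight of the lumps are present, the rest are absent (None)
- lump5: one lump of fired-clay grog, a rough cube with broken corners, 17 to 19 mm, 14 g; origin at its middle. Between six and eight of the lumps are present, the rest are absent (None)
- lump6: one lump of fired-clay grog, a rough cube with broken corners, 17 to 19 mm, 14 g; origin at its middle. Between six and eight of the lumps are present, the rest are absent (None)
- lump7: one lump of fired-clay grog, a rough cube with broken corners, 17 to 19 mm, 14 g; origin at its middle. Between six and eight of the lumps are present, the rest are absent (None)
- lump8: one lump of fired-clay grog, a rough cube with broken corners, 17 to 19 mm, 14 g; origin at its middle. Between six and eight of the lumps are present, the rest are absent (None)
- draw_spike1: brass draw spike lying on the bench, 140 mm long with a ring eye; bystander, origin under its middle
- draw_spike2: another brass draw spike; bystander
- weight_block: cast iron weight block 75 x 55 x 45 mm with a bail on top (71 mm high over all), 1.5 kg; bystander, origin under its middle
- core_plug: chipped white porcelain core plug, 42 mm across, 50 mm high, standing; bystander, origin under its middle
- duster: bench brush lying on the bench; bystander

How it is judged:
By the outcome, as a careful person would: the job done as asked, in the order asked, and still so for the second after the job is handed in, with the robot touching nothing.
Of lump1, lump2, lump3, lump4, lump5, lump6, lump7, lump8 only 6 to 8 are there at a start; the rules pass over those that are not, and their reading is None.
At some moment in a run one of scoop, shaker may be knocked a few centimetres aside while the robot is not near it.
It also fails if it takes over 210 s, if anything falls off the work surface, if the arm or the gripper's body presses on something with over 40 N, if the wrist force passes 120 N, or if a joint passes its speed limit or range.

### The arm

A 7-joint arm with a two-finger parallel gripper is mounted at the origin on the work surface. World frame = base frame: x ahead of the robot, y to its left, z up, the work surface at z = 0. Lengths are in m, angles in rad, forces in N, time in s.
With the tool pointing down it reaches from about 0.425 to 0.875 m from the base axis. Payload 4.7 kg.
Tool frame: the origin (TCP) lies between the finger pads; the fingertips stand 19 mm ahead of it and the grasp point (between the pads) is the TCP (ctrl.tip_extent is the distance from the TCP to the fingertips, in m); z points along the fingers, y is the line along which they close (so a half turn about z gives the same grasp; the last joint's range is limited). The gripper opens to 87 mm and grips with 3 to 60 N. Pads are 19 mm wide; open, the fingers measure 117 mm over their backs; the gripper's body (75 mm by 190 mm) begins 51 mm behind the grasp point.
Start: joints at [1.172, 0.321, -0.07, 1.45, 0.023, 1.371, -0.057], TCP at [0.261, -0.595, 0.242] pointing down, gripper open.
Joint ranges: [-2.86, 2.86], [-0.3, 2.09], [-1.38, 1.24], [0.06, 2.45], [-1.56, 4.7], [0.09, 2.05], [-2.69, 2.69]. Speed limits (rad/s): [2.57, 2.57, 3.14, 3.14, 3.14, 3.14, 3.14].

### API

Orientations are given as a rotation vector (axis times angle).
In Python, from bench import ctrl gives the robot as it stands.
- The arm moves only by the shell command python3 -m crank 'ROWS' [OPENING] [FORCE]. ROWS is JSON, a list of rows, each an object of numbers: "tx", "ty", "tz": the shift along the tool's x, y, z in mm; "turn": the turn about the tool's z in units of 5 degrees (1.0 is 5 degrees). In form: [{"tx": .., "ty": .., "tz": .., "turn": ..}, ...]. A call has 1 to 5 rows; each row is the pose to reach, as a shift and turn from the pose commanded when the call began, along the tool's axes at that moment; what a row does not reach only later rows make up. A row lasts 1/8 s, in which the tool goes at most 62.5 mm and 10.7 degrees, less where a joint would pass 70% of its speed; a pose out of reach is approached as far as the arm can. A call with a gripper value outside its range is refused whole. OPENING is the finger opening in mm, from 0 to 87, set as the call begins (- or left out, the last holds). The fingers move at their own pace and stop on an object; FORCE is the grip in N (left out, the last holds). Time passes only in rows, so rows that repeat a pose let the fingers close. It gives the time, the measured TCP pose, the force, the opening and the grip force at its end, in the units of the state.
- ctrl.get_state(): the state, without advancing time (a new reading comes with each control period).
- ctrl.get_image(name): name is "scene" or "top" or "wrist"; returns (picture, depth): 400x640x3 uint8, red, green, blue; 400x640 float32, m along the optical axis (not along the pixel's ray), 0 where there is no reading.
- ctrl.camera_model(name): a dict with "intrinsics" (3x3 intrinsics, pixels), "origin" and "orientation" of the camera in the world. Camera axes: x right, y down, z forward; pixel columns grow to the right and rows downward; lengths in m; the calibration is good to about 2 mm. The wrist camera is an equidistant fisheye: a pixel r from the principal point sees the ray r / f radians off the axis. A picture is of the moment at which its call begins: read the wrist's pose just before it. camera_model takes no time and is no camera call; for the wrist camera it gives the pose at the moment of the call.
- ctrl.close_job(): hands the job in; it is judged then, once.
Trained networks look in the newest picture that a camera, given by its name, has taken for a name from the list of things; names that differ only in an ending like _2 or _b are one class to them, and where a whole thing is asked for, a point or a joint stands for the part that bears it (a point fixed in the world has none). Each returns a list of dicts, best first, with "confidence" (0 to 1); they miss things now and then, are a little off and sometimes report something else, mostly with a low value. They report only what shows in the picture. A call takes as long as a camera call.
- ctrl.recognise(camera, query): "xyz" ([x, y, z] in m, in world coordinates, good to about 4 mm: the middle of the surface that is visible of it).
- ctrl.mark_of(camera, query): "xyz" ([x, y, z] in m, in world coordinates, good to about 4 mm: a listed point, or the origin of a listed thing).
The state is a dict: "time": time; "joint_positions": joint angles; "qd": joint speeds; "joint_torque": joint torques, N m; "position": TCP position; "tool_rot": TCP orientation; "ft_force": force on the tool from outside, world axes, zero at the start; "torque": the same for the moment, N m; "grip_width": opening from 0.0 (shut) to 1.0 (fully open); "grip_force": force on a finger pad.
Only numpy, scipy, OpenCV 4.12 (cv2) and the standard library are available. Lean on these libraries where they do the work, as an engineer would, in place of code of your own. Each camera call takes 0.05 s, during which the arm holds its last target. There are 200 camera calls.

## Working session

There is one attempt and no reset: what is moved stays moved. The work goes in short steps, Python scripts to look and compute and a shell command to move; the robot and the scene stay as the last step left them, time stands still between calls to the robot, and variables do not carry over. Pictures are saved under pics/ and viewed, at most 16 in all, crops included, and the job is handed in when it is done.

```bash
ls -la; mkdir -p pics
cat > h.py <<'E'
import numpy as np,cv2
from scipy.spatial.transform import Rotation as R
from bench import ctrl
def shot(n,f):
    p,d=ctrl.get_image(n); cv2.imwrite('pics/'+f,p[:,:,::-1]); np.save('pics/'+f+'.npy',d); return p,d
def cloud(n,d):
    m=ctrl.camera_model(n);K=np.array(m['intrinsics']);o=np.array(m['orientation'])
    o=R.from_rotvec(o).as_matrix() if o.shape==(3,) else o
    v,u=np.mgrid[:d.shape[0],:d.shape[1]]
    x=(u-K[0,2])/K[0,0];y=(v-K[1,2])/K[1,1]
    c=np.stack([x*d,y*d,d],-1)
    return c@o.T+np.array(m['origin'])
E
python3 - <<'E'
from h import *
print(ctrl.get_state()); print(dir(ctrl))
for c in('top','scene','wrist'):
    print(c,ctrl.camera_model(c))
shot('top','top0.png');
for q in 'bin tray scoop shaker core_box cavity1 lump1 draw_spike1 weight_block core_plug duster'.split():
    for r in ctrl.mark_of('top',q): print(q,np.round(r['xyz'],3),r['confidence'], [k for k in r if k not in('xyz','confidence')])
shot('scene','scene0.png')
E
python3 -m crank --help
```

```text
total 12
drwxr-xr-x  3 agent agent 4096 Nov 30 08:13 .
drwxr-xr-x 23 root  root  4096 Nov 30 08:13 ..
drwxr-xr-x  2 agent agent 4096 Nov 30 08:13 pics
{'time': 0.0, 'joint_positions': array([ 1.17210323,  0.32183316, -0.07007597,  1.45166163,  0.02261152,
        1.37080501, -0.05688253]), 'qd': array([ 3.68574383e-04,  1.69084432e-04,  5.60893802e-04, -1.49213394e-03,
       -1.13338113e-03,  9.70083832e-05, -2.81115913e-04]), 'joint_torque': array([-5.31927362e-04, -4.91290998e+01, -4.03769799e-01, -3.12535357e+01,
       -6.38032285e-02,  4.36724047e-02,  1.41085875e-04]), 'position': array([ 0.2605007 , -0.59495391,  0.24046154]), 'tool_rot': array([-3.07308715e+00, -6.43504276e-01,  7.89085653e-04]), 'ft_force': array([-0.85779868, -0.24670551, -0.75418609]), 'torque': array([ 0.03727187, -0.02538521, -0.0452779 ]), 'grip_force': 0.0, 'grip_width': 1.000239469399811}
['MotionError', '__class__', '__delattr__', '__dict__', '__dir__', '__doc__', '__eq__', '__format__', '__ge__', '__getattribute__', '__getstate__', '__gt__', '__hash__', '__init__', '__init_subclass__', '__le__', '_
[... 1436 characters left out ...]
[0.554 0.289 0.01 ] 0.2 []
cavity1 [ 0.471 -0.281  0.014] 0.87 []
cavity1 [ 0.569 -0.357  0.012] 0.83 []
cavity1 [ 0.474 -0.367  0.009] 0.62 []
cavity1 [ 0.556 -0.276  0.014] 0.57 []
lump1 [0.495 0.311 0.013] 0.64 []
lump1 [0.474 0.311 0.018] 0.6 []
lump1 [0.528 0.315 0.009] 0.6 []
lump1 [0.555 0.318 0.013] 0.54 []
lump1 [0.527 0.288 0.009] 0.49 []
lump1 [0.554 0.291 0.011] 0.41 []
lump1 [0.48  0.274 0.012] 0.4 []
draw_spike1 [ 0.415  0.064 -0.   ] 0.8 []
draw_spike1 [ 0.68   0.355 -0.005] 0.7 []
draw_spike1 [0.501 0.282 0.008] 0.26 []
weight_block [ 0.72  -0.247 -0.003] 0.92 []
core_plug [ 0.414 -0.098 -0.   ] 0.7 []
duster [0.728 0.194 0.002] 0.75 []invalid input: not JSON, or not a number
```

View pics/top0.png

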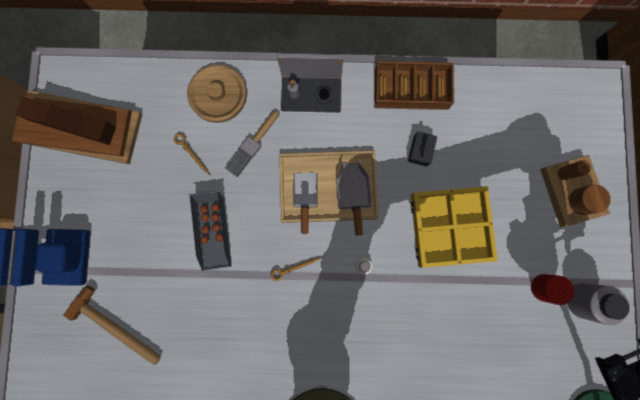

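View pics/scene0.png

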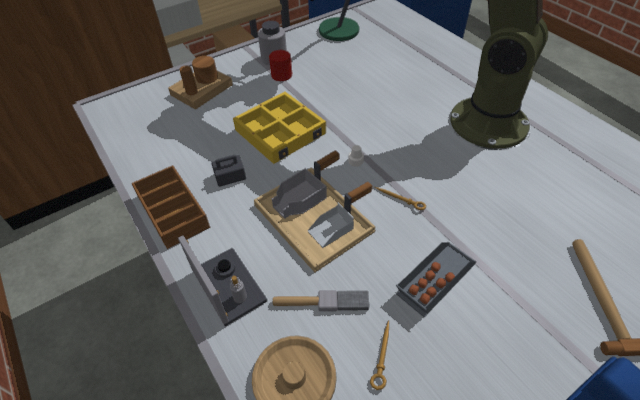

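```bash
cat >> h.py <<'E'
def rect(P,zlo,zhi,xlo,xhi,ylo,yhi):
    m=(P[...,2]>zlo)&(P[...,2]<zhi)&(P[...,0]>xlo)&(P[...,0]<xhi)&(P[...,1]>ylo)&(P[...,1]<yhi)
    q=P[m][:,:2].astype(np.float32)
    c,s,a=cv2.minAreaRect(q*1000); b=(cv2.boxPoints((c,s,a)))
    e=b[1]-b[0];f=b[2]-b[1]; e=e if np.hypot(*e)>np.hypot(*f) else f
    ang=np.degrees(np.arctan2(e[1],e[0])); ang=(ang+90)%180-90
    return len(q),np.round(c,1),np.round(s,1),round(float(ang),2),np.round(np.median(P[m][:,2]),4)
E
python3 - <<'E'
from h import *
d=np.load('pics/top0.png.npy');P=cloud('top',d)
print('floor',np.median(P[300:350,200:260,2]))
print('scoop grip',rect(P,.068,.11,.44,.62,.02,.1))
print('shaker grip',rect(P,.068,.11,.44,.62,-.11,-.02))
print('bin',rect(P,.03,.06,.38,.62,.23,.36), rect(P,.003,.06,.36,.65,.22,.37))
print('box',rect(P,.035,.06,.38,.66,-.45,-.2))
print('tray',rect(P,.016,.026,.5,.75,-.15,.15))
print('scooppan',rect(P,.012,.06,.54,.72,.02,.1),'shakpan',rect(P,.03,.06,.54,.72,-.12,-.02))
E
```

```text
floor 0.0006799351253040653
scoop grip (232, array([524.7,  53.1]), array([69.2, 17.2]), 2.11, np.float64(0.0945))
shaker grip (233, array([523.4, -74.6]), array([69.7, 18. ]), 5.64, np.float64(0.0946))
bin (520, array([504.3, 295.8]), array([171.4,  75.6]), 9.53, np.float64(0.0427)) (2640, array([505.9, 295.1]), array([288.2, 149.7]), 0.06, np.float64(0.0112))
box (2041, array([ 517.7, -320.1]), array([188.3, 193.6]), -83.61, np.float64(0.0448))
tray (1025, array([616.4,  -2.2]), array([180. , 250.2]), -86.5, np.float64(0.0212))
scooppan (343, array([626.1,  58.3]), array([157.1,  78.4]), 1.73, np.float64(0.0193)) shakpan (241, array([616.1, -64.8]), array([127.9,  82.1]), 6.32, np.float64(0.0514))
```

```bash
cat >> h.py <<'E'
def pose():
    s=ctrl.get_state(); M=R.from_rotvec(s['tool_rot']).as_matrix()
    return np.array(s['position']),M,np.degrees(np.arctan2(M[1,0],M[0,0])),s
def go(x,y,z,yaw):
    p,M,a,s=pose()
    d=M.T@(np.array([x,y,z])-p)*1000
    t=-((yaw-a+180)%360-180)/5
    print('t%.1f tcp %s yaw %.2f -> tx %.1f ty %.1f tz %.1f turn %.2f'%(s['time'],np.round(p,4),a,*d,t))
E
python3 - <<'E'
from h import *
d=np.load('pics/top0.png.npy');P=cloud('top',d)
a=np.radians(9.53);c=np.array([.5043,.2958])
q=(P[...,:2]-c);bx=q[...,0]*np.cos(a)+q[...,1]*np.sin(a);by=-q[...,0]*np.sin(a)+q[...,1]*np.cos(a)
for x in np.arange(-.115,.12,.01):
    m=(abs(bx-x)<.005)&(abs(by)<.045); s=m&(abs(by)>.034)&(abs(by)<.040); f=m&(abs(by)<.03)
    print(round(x,3),P[s][:,2].max().round(3),np.median(P[f][:,2]).round(3),P[f][:,2].max().round(3))
go(.5247,.0531,.2,2.1)
E
```

```text
-0.115 0.006 0.001 0.007
-0.105 0.018 0.005 0.01
-0.095 0.028 0.004 0.01
-0.085 0.039 0.004 0.01
-0.075 0.046 0.004 0.009
-0.065 0.047 0.004 0.009
-0.055 0.05 0.005 0.012
-0.045 0.049 0.004 0.009
-0.035 0.048 0.016 0.024
-0.025 0.051 0.015 0.024
-0.015 0.05 0.005 0.024
-0.005 0.049 0.019 0.027
0.005 0.05 0.005 0.023
0.015 0.05 0.005 0.026
0.025 0.05 0.019 0.023
0.035 0.051 0.005 0.023
0.045 0.048 0.018 0.024
0.055 0.049 0.007 0.023
0.065 0.047 0.006 0.018
0.075 0.048 0.029 0.045
0.085 0.051 0.046 0.052
0.095 0.002 0.0 0.006
0.105 0.002 0.0 0.006
0.115 0.003 -0.001 0.005
t0.7 tcp [ 0.2607 -0.5954  0.2416] yaw 23.65 -> tx 502.0 ty -488.2 tz 41.5 turn 4.31
```

```bash
python3 -m crank '[{"tx":200,"ty":-194,"tz":0,"turn":4.3},{"tx":200,"ty":-194,"tz":0,"turn":4.3},{"tx":200,"ty":-194,"tz":0,"turn":4.3},{"tx":200,"ty":-194,"tz":0,"turn":4.3},{"tx":200,"ty":-194,"tz":0,"turn":4.3}]' 87 60
python3 - <<'E'
from h import *
go(.5247,.0531,.2,2.1)
E
```

```text
time: 1.27
position: [0.368, -0.3337, 0.2421]
tool_rot: [3.141, 0.067, 0.002]
ft_force: [-0.1, -0.1, 0.4]
grip_width: 1.004
grip_force: 0.0
t1.3 tcp [ 0.368  -0.3337  0.2421] yaw 2.44 -> tx 173.0 ty -379.8 tz 42.1 turn 0.07
```

```bash
python3 -m crank '[{"tx":120,"ty":-262},{"tx":120,"ty":-262},{"tx":120,"ty":-262},{"tx":120,"ty":-262},{"tx":120,"ty":-262}]'
python3 -m crank '[{"tx":53,"ty":-118,"tz":20,"turn":0.07},{"tx":53,"ty":-118,"tz":42,"turn":0.07},{"tx":53,"ty":-118,"tz":42,"turn":0.07}]'
python3 - <<'E'
from h import *
shot('top','top1.png')
P=cloud('top',np.load('pics/top1.png.npy'))
shot('wrist','w1.png')
print(ctrl.mark_of('top','scoop')[:2],ctrl.mark_of('wrist','scoop')[:2])
go(.5247,.0531,.083,2.1)
E
```

```text
time: 1.65
position: [0.4152, -0.2131, 0.1983]
tool_rot: [-3.139, -0.06, 0.003]
ft_force: [0.1, -1.3, 0.6]
grip_width: 1.002
grip_force: 0.0
[{'xyz': [0.61, 0.0557, 0.0049], 'confidence': 0.65}] [{'xyz': [0.6106, 0.0571, 0.0065], 'confidence': 0.94}, {'xyz': [0.4789, -0.3668, 0.014], 'confidence': 0.64}]
t1.9 tcp [ 0.4144 -0.2191  0.2001] yaw 1.71 -> tx 118.3 ty -268.9 tz 116.8 turn -0.08$[0]: bad value
```

View pics/w1.png

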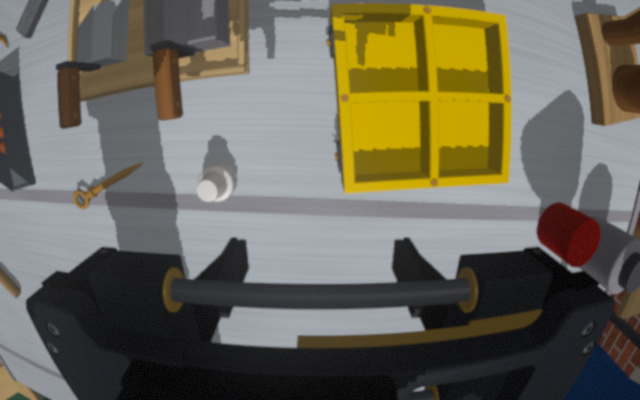

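```bash
python3 -m crank '[{"tx":118,"ty":-269,"tz":0,"turn":0},{"tx":118,"ty":-269,"tz":0,"turn":0},{"tx":118,"ty":-269,"tz":0,"turn":0},{"tx":118,"ty":-269,"tz":0,"turn":0},{"tx":118,"ty":-269,"tz":0,"turn":0}]' 60
python3 - <<'E'
from h import *
P=cloud('top',shot('top','top2.png')[1])
print('scoop pan',rect(P,.012,.06,.54,.72,.02,.1))
print(ctrl.mark_of('top','scoop')[:2])
shot('wrist','w2.png');print(ctrl.mark_of('wrist','scoop')[:2])
go(.5247,.0531,.083,2.1)
E
```

```text
time: 2.48
position: [0.5258, 0.0557, 0.2005]
tool_rot: [-3.141, -0.047, -0.003]
ft_force: [0.7, 0.1, -0.2]
grip_width: 0.697
grip_force: 0.0
scoop pan (89, array([696.8,  55.4]), array([85.5, 35.7]), 71.33, np.float64(0.0207))
[]
[{'xyz': [0.6131, 0.0573, 0.0049], 'confidence': 0.94}]
t2.7 tcp [0.5248 0.0536 0.1998] yaw 1.73 -> tx -0.2 ty 0.4 tz 116.8 turn -0.07
```

```bash
python3 -m crank '[{"tx":0,"ty":0,"tz":60,"turn":0},{"tx":0,"ty":0,"tz":100,"turn":0},{"tx":0,"ty":0,"tz":116,"turn":0},{"tx":0,"ty":0,"tz":116,"turn":0}]'
python3 -m crank '[{"tx":0,"ty":0,"tz":0,"turn":0},{"tx":0,"ty":0,"tz":0,"turn":0},{"tx":0,"ty":0,"tz":0,"turn":0},{"tx":0,"ty":0,"tz":0,"turn":0},{"tx":0,"ty":0,"tz":0,"turn":0}]' 0 60
python3 -m crank '[{"tx":0,"ty":0,"tz":-30,"turn":0},{"tx":0,"ty":0,"tz":-70,"turn":0},{"tx":0,"ty":0,"tz":-70,"turn":0}]'
python3 - <<'E'
from h import *
# scoop over lip: scoop origin in bin at -0.066 (over the lip), then
def sc(bx,z,off=-.085):
    a=np.radians(9.53);b=np.array([.502,.2954]); q=b+(bx+off)*np.array([np.cos(a),np.sin(a)])
    go(q[0],q[1],z,9.5)
sc(-.13,.15)
shot('scene','s3.png')
E
```

```text
time: 3.18
position: [0.524, 0.0533, 0.0833]
tool_rot: [3.141, 0.045, -0.002]
ft_force: [-0.5, 0.6, 0.3]
grip_width: 0.69
grip_force: 0.0
time: 3.8
position: [0.5241, 0.055, 0.0837]
tool_rot: [3.141, 0.05, 0.0]
ft_force: [-0.8, -1.7, 0.6]
grip_width: 0.212
grip_force: 1.4
time: 4.18
position: [0.5261, 0.0554, 0.1562]
tool_rot: [3.141, 0.049, 0.009]
ft_force: [-0.0, 0.6, -2.3]
grip_width: 0.2
grip_force: 60.0
t4.2 tcp [0.5261 0.0554 0.1562] yaw 1.81 -> tx -229.6 ty -211.7 tz 4.9 turn -1.54
```

View pics/s3.png

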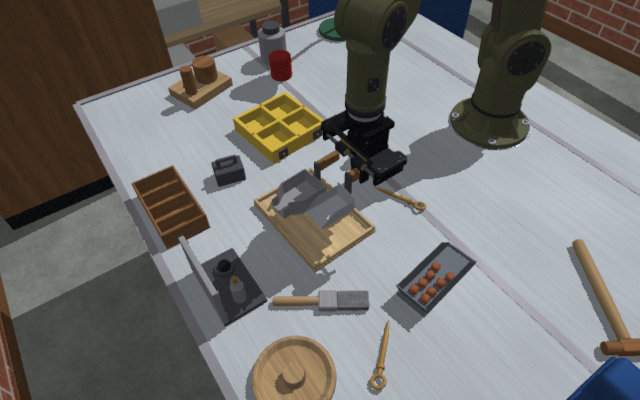

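```bash
cat >> h.py <<'E'
def sc(bx,z,off=-.085,by=0):
    a=np.radians(9.53);b=np.array([.502,.2954]); q=b+(bx+off)*np.array([np.cos(a),np.sin(a)])+by*np.array([-np.sin(a),np.cos(a)])
    go(q[0],q[1],z,9.5)
E
python3 -m crank '[{"tx":-190,"ty":-212,"tz":0,"turn":-1.54},{"tx":-190,"ty":-212,"tz":0,"turn":-1.54},{"tx":-190,"ty":-212,"tz":0,"turn":-1.54},{"tx":-190,"ty":-212,"tz":0,"turn":-1.54},{"tx":-190,"ty":-212,"tz":0,"turn":-1.54}]'
python3 -m crank '[{"tx":0,"ty":0,"tz":0,"turn":0},{"tx":0,"ty":0,"tz":0,"turn":0}]'
python3 - <<'E'
from h import *
P=cloud('top',shot('top','top4.png')[1])
q=P[...,:2]-np.array([.502,.2954]);a=np.radians(9.53)
bx=q[...,0]*np.cos(a)+q[...,1]*np.sin(a);by=-q[...,0]*np.sin(a)+q[...,1]*np.cos(a)
for x in np.arange(-.15,-.03,.01):
    m=(abs(bx-x)<.005)&(abs(by)<.025);w=(abs(bx-x)<.005)&(abs(by)<.06)&(P[...,2]>.055)
    print(round(x,3),np.median(P[m][:,2]).round(4), by[w].min().round(4) if w.any() else '',by[w].max().round(4) if w.any() else '')
sc(-.09,.087)
print(ctrl.mark_of('top','lump1').__len__())
E
```

```text
time: 4.85
position: [0.3241, 0.2621, 0.1519]
tool_rot: [3.129, 0.265, -0.004]
ft_force: [1.2, -0.3, -1.2]
grip_width: 0.203
grip_force: 60.0
time: 5.1
position: [0.3274, 0.2598, 0.1526]
tool_rot: [3.13, 0.259, -0.002]
ft_force: [-0.1, -0.7, -0.7]
grip_width: 0.203
grip_force: 60.0
-0.15 0.5257 -0.0593 0.0442
-0.14 0.3518 -0.0499 0.0361
-0.13 0.0807 -0.038 0.0233
-0.12 0.0793 -0.0383 0.0229
-0.11 0.0792 -0.0384 0.0237
-0.1 0.0792 -0.0381 0.0227
-0.09 0.079 -0.0386 0.0237
-0.08 0.0785 -0.0385 0.0225
-0.07 0.0784 -0.0378 0.0234
-0.06 0.0789 -0.0384 0.0219
-0.05 0.0761 -0.0379 0.0233
-0.04 0.0049  
t5.2 tcp [0.3278 0.2596 0.1527] yaw 9.40 -> tx 2.8 ty -6.5 tz 65.7 turn -0.02
7
```

```bash
python3 -m crank '[{"tx":1,"ty":-7.5,"tz":30,"turn":0},{"tx":1,"ty":-7.5,"tz":60,"turn":0},{"tx":1,"ty":-7.5,"tz":65,"turn":0},{"tx":1,"ty":-7.5,"tz":65,"turn":0}]'
python3 -m crank '[{"tx":12,"ty":0,"tz":0,"turn":0},{"tx":24,"ty":0,"tz":0,"turn":0},{"tx":36,"ty":0,"tz":0,"turn":0},{"tx":42,"ty":0,"tz":0,"turn":0},{"tx":42,"ty":0,"tz":0,"turn":0}]'
python3 - <<'E'
from h import *
sc(-.048,.080)
shot('top','top5.png');print(len(ctrl.mark_of('top','lump1')))
E
```

```text
time: 5.7
position: [0.3277, 0.2682, 0.0887]
tool_rot: [-3.131, -0.258, 0.001]
ft_force: [0.2, -0.0, -2.4]
grip_width: 0.202
grip_force: 60.0
time: 6.32
position: [0.3691, 0.2756, 0.0885]
tool_rot: [-3.13, -0.26, 0.001]
ft_force: [-0.5, -0.6, -1.5]
grip_width: 0.206
grip_force: 60.0
t6.3 tcp [0.3691 0.2756 0.0885] yaw 9.49 -> tx 1.4 ty 2.5 tz 8.4 turn -0.00
7
```

```bash
python3 -c "
import cv2
a=cv2.imread('pics/top5.png')[170:290,150:310]; cv2.imwrite('pics/c5.png',cv2.resize(a,None,fx=4,fy=4,interpolation=cv2.INTER_CUBIC))"
```

```text
(no output)
```

View pics/c5.png

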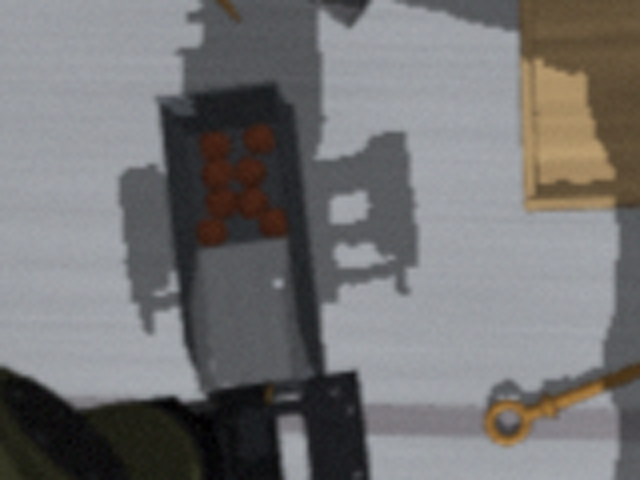

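```bash
python3 -m crank '[{"tx":0,"ty":1,"tz":4,"turn":0},{"tx":4,"ty":1,"tz":8,"turn":0},{"tx":14,"ty":1,"tz":8,"turn":0},{"tx":28,"ty":1,"tz":8,"turn":0},{"tx":40,"ty":1,"tz":8,"turn":0}]'
python3 -m crank '[{"tx":10,"ty":0,"tz":0,"turn":0},{"tx":18,"ty":0,"tz":0,"turn":0},{"tx":24,"ty":0,"tz":0,"turn":0},{"tx":28,"ty":0,"tz":0,"turn":0},{"tx":28,"ty":0,"tz":0,"turn":0}]'
python3 - <<'E'
from h import *
sc(.023,.080)
shot('top','top6.png');print(len(ctrl.mark_of('top','lump1')))
a=cv2.imread('pics/top6.png')[170:270,180:310]; cv2.imwrite('pics/c6.png',cv2.resize(a,None,fx=4,fy=4,interpolation=cv2.INTER_CUBIC))
E
```

```text
time: 7.05
position: [0.4099, 0.2812, 0.0805]
tool_rot: [-3.13, -0.259, -0.0]
ft_force: [-0.3, -0.1, -2.1]
grip_width: 0.201
grip_force: 60.0
time: 7.68
position: [0.4363, 0.2857, 0.0805]
tool_rot: [-3.131, -0.26, -0.001]
ft_force: [-1.1, -0.9, -2.9]
grip_width: 0.2
grip_force: 60.0
t7.7 tcp [0.4363 0.2857 0.0805] yaw 9.50 -> tx 4.4 ty 1.3 tz 0.5 turn 0.00
8
```

View pics/c6.png

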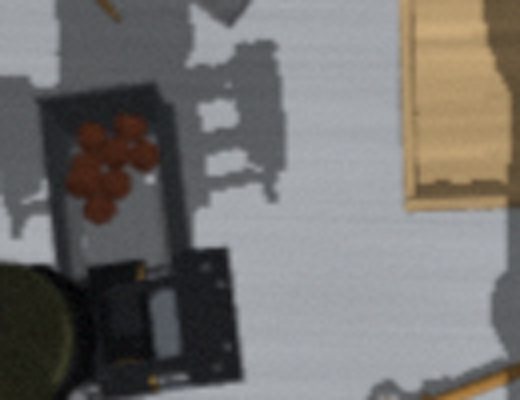

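```bash
python3 -m crank '[{"tx":5,"ty":0,"tz":0,"turn":0},{"tx":7,"ty":0,"tz":0,"turn":0},{"tx":7,"ty":0,"tz":0,"turn":0},{"tx":10,"ty":0,"tz":-8,"turn":0},{"tx":12,"ty":0,"tz":-16,"turn":0}]'
python3 -m crank '[{"tx":3,"ty":0,"tz":-10,"turn":0},{"tx":4,"ty":0,"tz":-20,"turn":0},{"tx":4,"ty":0,"tz":-35,"turn":0},{"tx":0,"ty":0,"tz":-50,"turn":0},{"tx":0,"ty":0,"tz":-60,"turn":0}]'
python3 - <<'E'
from h import *
go(.42,.285,.18,9.5)
shot('top','top7.png')
for r in ctrl.mark_of('top','lump1'):print(np.round(r['xyz'],3),r['confidence'])
a=cv2.imread('pics/top7.png')[150:280,160:310]; cv2.imwrite('pics/c7.png',cv2.resize(a,None,fx=4,fy=4,interpolation=cv2.INTER_CUBIC))
E
```

```text
time: 8.4
position: [0.4482, 0.2878, 0.0972]
tool_rot: [-3.131, -0.26, -0.001]
ft_force: [0.0, 0.1, -2.2]
grip_width: 0.198
grip_force: 60.0
time: 9.02
position: [0.4476, 0.288, 0.1579]
tool_rot: [3.131, 0.261, 0.002]
ft_force: [0.8, 0.3, -3.6]
grip_width: 0.202
grip_force: 60.0
t9.0 tcp [0.4476 0.288  0.1579] yaw 9.53 -> tx -27.7 ty -1.7 tz -22.2 turn 0.01
[0.538 0.323 0.107] 0.62
[0.568 0.323 0.091] 0.6
[0.61  0.288 0.006] 0.55
[0.552 0.285 0.09 ] 0.49
[0.538 0.3   0.091] 0.47
[0.549 0.327 0.094] 0.47
[0.526 0.314 0.094] 0.46
[0.557 0.307 0.091] 0.43
```

View pics/c7.png

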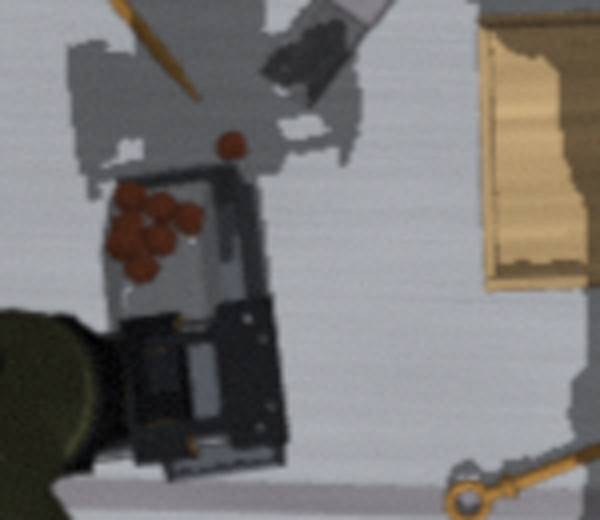

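```bash
python3 -m crank '[{"tx":3,"ty":15,"tz":-3,"turn":-0.6},{"tx":8,"ty":40,"tz":-6,"turn":-1.7},{"tx":13,"ty":66,"tz":-9,"turn":-2.6},{"tx":17.4,"ty":90,"tz":-12,"turn":-3.44},{"tx":21.8,"ty":112,"tz":-15,"turn":-4.3}]'
python3 -m crank '[{"tx":-4,"ty":22,"tz":-3,"turn":-0.86},{"tx":-8,"ty":45,"tz":-6,"turn":-1.72},{"tx":-12.5,"ty":67,"tz":-9,"turn":-2.58},{"tx":-16.6,"ty":90,"tz":-12,"turn":-3.44},{"tx":-20.8,"ty":112,"tz":-15,"turn":-4.3}]'
python3 -m crank '[{"tx":-12,"ty":19.4,"tz":-3,"turn":-0.86},{"tx":-24,"ty":38.8,"tz":-6,"turn":-1.72},{"tx":-36,"ty":58,"tz":-9,"turn":-2.58},{"tx":-48.4,"ty":77.5,"tz":-12,"turn":-3.44},{"tx":-60.5,"ty":97,"tz":-15,"turn":-4.3}]'
python3 -m crank '[{"tx":-18,"ty":13.6,"tz":-3,"turn":-0.86},{"tx":-36,"ty":27,"tz":-6,"turn":-1.72},{"tx":-55,"ty":41,"tz":-9,"turn":-2.58},{"tx":-75,"ty":55,"tz":-12,"turn":-3.44},{"tx":-92,"ty":68,"tz":-15,"turn":-4.3}]'
python3 - <<'E'
from h import *
P=cloud('top',shot('top','top8.png')[1])
print('shaker grip',rect(P,.068,.11,.44,.59,-.13,-.02))
for q in('shaker','lump1'):
  for r in ctrl.mark_of('top',q):print(q,np.round(r['xyz'],3),r['confidence'])
go(.603,-.14,.21,96)
a=cv2.imread('pics/top8.png')[110:280,160:430]; cv2.imwrite('pics/c8.png',cv2.resize(a,None,fx=2.8,fy=2.8,interpolation=cv2.INTER_CUBIC))
E
```

```text
time: 9.75
position: [0.4878, 0.1795, 0.1711]
tool_rot: [3.026, 0.843, -0.001]
ft_force: [0.3, 1.0, -2.5]
grip_width: 0.2
grip_force: 60.0
time: 10.38
position: [0.5276, 0.073, 0.1862]
tool_rot: [2.816, 1.393, -0.001]
ft_force: [0.2, -0.4, -3.2]
grip_width: 0.203
grip_force: 60.0
time: 11.0
position: [0.5678, -0.0341, 0.2011]
tool_rot: [2.507, 1.894, -0.001]
ft_force: [-0.4, 0.2, -3.1]
grip_width: 0.199
grip_force: 60.0
time: 11.62
position: [0.6078, -0.1417, 0.216]
tool_rot: [2.11, 2.327, -0.001]
ft_force: [0.2, 0.9, -2.4]
grip_width: 0.203
grip_force: 60.0
shaker grip (234, array([523.5, -74.7]), array([69.9, 18. ]), 5.98, np.float64(0.0942))
shaker [ 0.602 -0.062  0.013] 0.95
lump1 [ 0.595 -0.053  0.148] 0.6
lump1 [ 0.596 -0.028  0.151] 0.58
lump1 [ 0.588 -0.065  0.152] 0.55
lump1 [ 0.583 -0.017  0.149] 0.5
lump1 [ 0.411 -0.098 -0.003] 0.5
lump1 [0.609 0.286 0.009] 0.48
lump1 [ 0.581 -0.049  0.164] 0.41
lump1 [ 0.576 -0.04   0.151] 0.39
t11.8 tcp [ 0.6076 -0.1416  0.2157] yaw 95.28 -> tx 2.0 ty -4.5 tz 5.7 turn -0.14
```

View pics/c8.png

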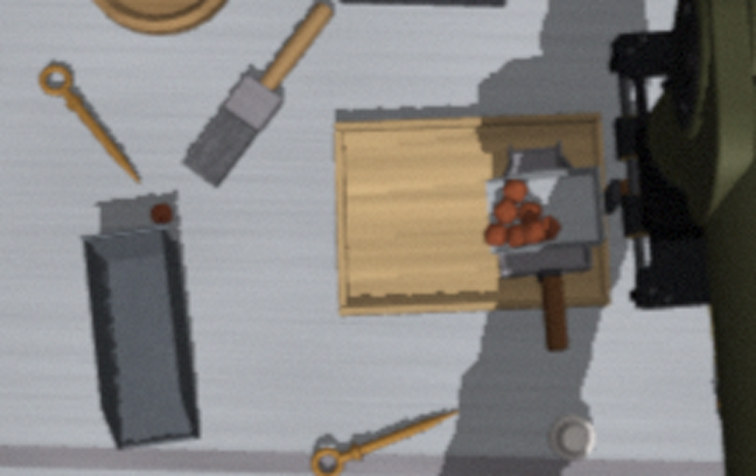

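```bash
cat >> h.py <<'E'
def prof(f,z0=.05,cols=((-.02,.02),)):
    P=cloud('top',shot('top',f)[1]); p,M,a,s=pose()
    q=P[...,:2]-p[:2]; u=M[:2,0]; w=M[:2,1]
    fx=q@u; fy=q@w; out=[]
    for x in np.arange(.0,.15,.01):
        m=(abs(fx-x)<.005)&(abs(fy)<.029)&(P[...,2]>p[2]-.17)&(P[...,2]<p[2]-.02)
        out.append((round(x*1000),round(np.percentile(P[m][:,2],25)*1000) if m.sum()>3 else None))
    print(s['time'],np.round(p,4),'gf',s['grip_force'],out)
E
python3 -m crank '[{"tx":0,"ty":8,"tz":5,"turn":0},{"tx":0,"ty":14,"tz":10,"turn":0},{"tx":0,"ty":14,"tz":10,"turn":0}]' - 60
python3 -c "
from h import *
prof('a0.png')"
python3 -m crank '[{"tx":0,"ty":0,"tz":0,"turn":0},{"tx":0,"ty":0,"tz":0,"turn":0}]' - 30
python3 -c "
from h import *
prof('a1.png')"
python3 -m crank '[{"tx":0,"ty":0,"tz":0,"turn":0}]' - 22
python3 -c "
from h import *
prof('a2.png')"
```

```text
time: 12.15
position: [0.6217, -0.1376, 0.2057]
tool_rot: [-2.11, -2.326, 0.0]
ft_force: [-0.0, 0.4, -4.1]
grip_width: 0.203
grip_force: 60.0
12.2 [ 0.6217 -0.1379  0.206 ] gf 59.99910140410066 [(0, None), (10, None), (20, None), (30, 53), (40, 132), (50, 131), (60, 130), (70, 131), (80, 131), (90, 133), (100, 145), (110, 143), (120, 132), (130, 132), (140, None)]
time: 12.45
position: [0.6217, -0.1388, 0.2068]
tool_rot: [2.112, 2.325, -0.0]
ft_force: [-0.3, -0.6, -3.4]
grip_width: 0.209
grip_force: 30.0
12.5 [ 0.6217 -0.1389  0.2068] gf 29.999091625213623 [(0, None), (10, None), (20, None), (30, 137), (40, 133), (50, 132), (60, 131), (70, 132), (80, 132), (90, 135), (100, 147), (110, 144), (120, 132), (130, 132), (140, None)]
time: 12.62
position: [0.6217, -0.139, 0.2067]
tool_rot: [2.112, 2.325, -0.0]
ft_force: [-0.5, 0.2, -2.9]
grip_width: 0.201
grip_force: 22.0
12.675 [ 0.6217 -0.1389  0.2067] gf 21.998994522728026 [(0, None), (10, None), (20, None), (30, 160), (40, 133), (50, 131), (60, 131), (70, 131), (80, 132), (90, 134), (100, 146), (110, 143), (120, 132), (130, 131), (140, None)]
```

```bash
python3 -m crank '[{"tx":0,"ty":0,"tz":0,"turn":0}]' - 17 | grep time
python3 -c "
from h import *
prof('a3.png')"
python3 -m crank '[{"tx":0,"ty":0,"tz":0,"turn":0}]' - 14 | grep time
python3 -c "
from h import *
prof('a3.png')"
```

```text
time: 12.8
12.85 [ 0.6217 -0.1387  0.2066] gf 16.999861418735236 [(0, None), (10, None), (20, None), (30, 127), (40, 126), (50, 125), (60, 124), (70, 123), (80, 123), (90, 136), (100, 133), (110, 119), (120, 118), (130, None), (140, None)]
time: 12.98
13.025 [ 0.6217 -0.139   0.2065] gf 13.999817675066879 [(0, None), (10, None), (20, 110), (30, 105), (40, 100), (50, 96), (60, 105), (70, 100), (80, 85), (90, 88), (100, None), (110, 51), (120, 45), (130, None), (140, None)]
```

```bash
python3 -m crank '[{"tx":0,"ty":0,"tz":0,"turn":0}]' - 60 | grep time
python3 -c "
from h import *
prof('a4.png')
for r in ctrl.mark_of('top','lump1'):print(np.round(r['xyz'],3),r['confidence'])
a=cv2.imread('pics/a4.png')[130:230,260:390]; cv2.imwrite('pics/c9.png',cv2.resize(a,None,fx=5,fy=5,interpolation=cv2.INTER_CUBIC))
"
```

```text
time: 13.15
13.2 [ 0.6217 -0.1389  0.2066] gf 59.999044658616185 [(0, None), (10, 108), (20, 103), (30, 97), (40, 91), (50, 85), (60, 87), (70, 88), (80, 84), (90, 86), (100, 78), (110, 50), (120, None), (130, None), (140, None)]
[ 0.603 -0.103  0.106] 0.63
[ 0.634 -0.075  0.088] 0.58
[ 0.614 -0.067  0.08 ] 0.58
[ 0.599 -0.049  0.078] 0.53
[ 0.61  -0.086  0.091] 0.52
[0.609 0.288 0.004] 0.51
[ 0.596 -0.073  0.083] 0.5
[ 0.599 -0.046  0.022] 0.36
```

View pics/c9.png

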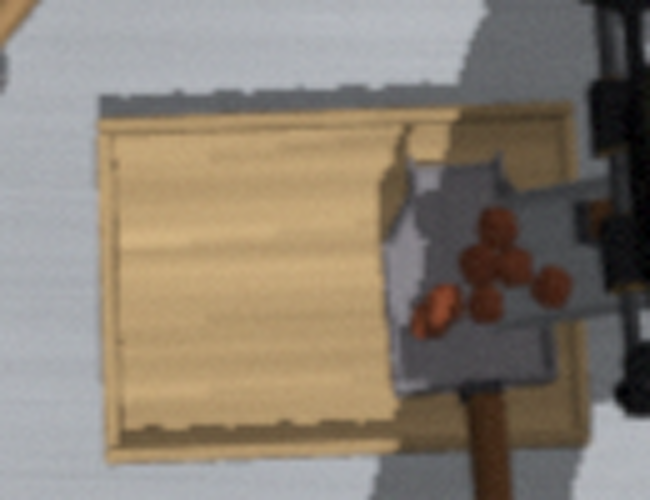

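```bash
python3 -m crank '[{"tx":0,"ty":0,"tz":0,"turn":0},{"tx":0,"ty":0,"tz":0,"turn":0},{"tx":0,"ty":0,"tz":0,"turn":0}]' - 60 | grep time
python3 -c "
from h import *
prof('a5.png')
for r in ctrl.mark_of('top','lump1'):print(np.round(r['xyz'],3),r['confidence'])
"
```

```text
time: 13.62
13.675 [ 0.6218 -0.1388  0.2066] gf 59.999492866918445 [(0, None), (10, 108), (20, 103), (30, 96), (40, 90), (50, 83), (60, 76), (70, 73), (80, None), (90, None), (100, 39), (110, 41), (120, None), (130, None), (140, None)]
[ 0.639 -0.038  0.019] 0.62
[ 0.639 -0.061  0.02 ] 0.59
[ 0.574 -0.093  0.021] 0.52
[ 0.599 -0.036  0.034] 0.48
[0.613 0.286 0.008] 0.46
[ 0.599 -0.051  0.02 ] 0.44
[ 0.621 -0.058  0.019] 0.43
[ 0.609 -0.076  0.026] 0.4
[ 0.601 -0.064  0.012] 0.17
```

```bash
python3 -m crank '[{"tx":-10,"ty":0,"tz":-50,"turn":0},{"tx":-10,"ty":0,"tz":-60,"turn":2},{"tx":30,"ty":0,"tz":-60,"turn":4},{"tx":60,"ty":0,"tz":-60,"turn":6},{"tx":100,"ty":0,"tz":-60,"turn":8}]' - 60 | grep -E "time|pos"
python3 -c "
from h import *
go(.605,.0545,.2,2)"
```

```text
time: 14.35
position: [0.612, -0.0392, 0.2665]
t14.3 tcp [ 0.612  -0.0392  0.2665] yaw 55.08 -> tx 72.8 ty -59.4 tz 66.5 turn 10.62
```

```bash
python3 -m crank '[{"tx":30,"ty":-25,"tz":0,"turn":2},{"tx":60,"ty":-50,"tz":0,"turn":4},{"tx":73,"ty":-59,"tz":0,"turn":6},{"tx":73,"ty":-59,"tz":0,"turn":8},{"tx":73,"ty":-59,"tz":0,"turn":10}]' - 60 | grep -E "time|pos"
python3 -m crank '[{"tx":0,"ty":0,"tz":40,"turn":0.6},{"tx":0,"ty":0,"tz":66,"turn":0.6},{"tx":0,"ty":0,"tz":66,"turn":0.6}]' - 60 | grep -E "time|pos"
python3 -c "
from h import *
go(.605,.0545,.150,2)
prof('b0.png')"
```

```text
time: 14.98
position: [0.6047, 0.0549, 0.2666]
time: 15.35
position: [0.6032, 0.054, 0.1983]
t15.3 tcp [0.6032 0.054  0.1983] yaw 2.52 -> tx 2.0 ty -0.4 tz 48.3 turn 0.10
15.4 [0.6044 0.0544 0.2002] gf 59.999760179780424 [(0, None), (10, None), (20, None), (30, None), (40, None), (50, None), (60, None), (70, None), (80, None), (90, None), (100, None), (110, None), (120, None), (130, None), (140, None)]
```

```bash
python3 -m crank '[{"tx":0,"ty":0,"tz":30,"turn":0},{"tx":0,"ty":0,"tz":50,"turn":0},{"tx":0,"ty":0,"tz":56,"turn":0}]' - 60 | grep -E "time|pos|ft"
python3 -m crank '[{"tx":-10,"ty":0,"tz":5,"turn":0},{"tx":-22,"ty":0,"tz":12,"turn":0},{"tx":-34,"ty":0,"tz":20,"turn":0},{"tx":-44,"ty":0,"tz":28,"turn":0},{"tx":-52,"ty":0,"tz":35,"turn":0}]' - 12 | grep -E "time|pos|ft"
python3 -m crank '[{"tx":-10,"ty":0,"tz":7,"turn":0},{"tx":-20,"ty":0,"tz":15,"turn":0},{"tx":-28,"ty":0,"tz":23,"turn":0},{"tx":-28,"ty":0,"tz":25,"turn":0},{"tx":-28,"ty":0,"tz":25,"turn":0}]' - 12 | grep -E "time|pos|ft"
python3 -c "
from h import *
shot('scene','s9.png')
a=cv2.imread('pics/s9.png')[100:280,200:440]; cv2.imwrite('pics/c10.png',cv2.resize(a,None,fx=3.2,fy=3.2,interpolation=cv2.INTER_CUBIC))
print(pose()[0])"
```

```text
time: 15.78
position: [0.6045, 0.0541, 0.1438]
ft_force: [0.1, 0.7, -2.2]
time: 16.4
position: [0.5521, 0.0519, 0.1091]
ft_force: [0.9, -1.1, -0.3]
time: 17.02
position: [0.5235, 0.0507, 0.0846]
ft_force: [-4.1, -0.1, 7.1]
[0.5235219  0.05078214 0.08459479]
```

View pics/c10.png

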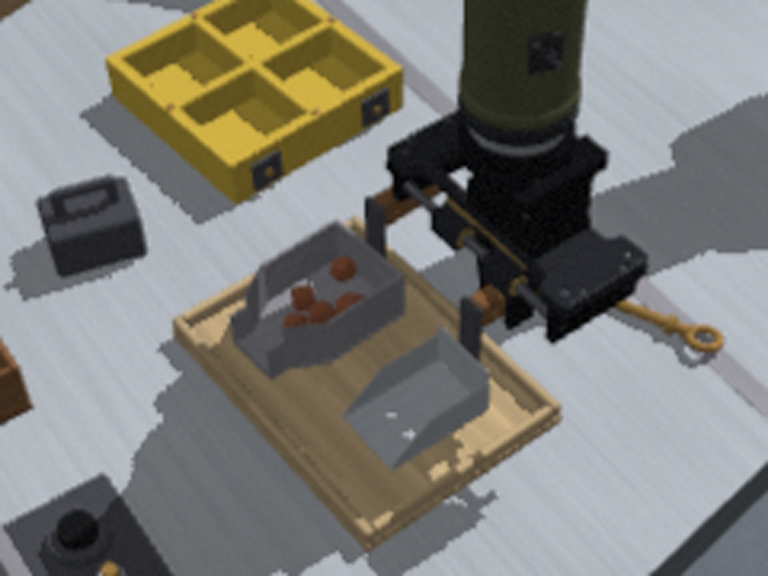

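```bash
python3 -m crank '[{"tx":0,"ty":0,"tz":0,"turn":0},{"tx":0,"ty":0,"tz":0,"turn":0},{"tx":0,"ty":0,"tz":0,"turn":0},{"tx":0,"ty":0,"tz":0,"turn":0}]' 45 12 | grep -E "time|pos|ft|wid"
python3 -m crank '[{"tx":0,"ty":0,"tz":-40,"turn":0},{"tx":0,"ty":0,"tz":-90,"turn":0},{"tx":0,"ty":0,"tz":-110,"turn":0}]' | grep -E "time|pos|ft"
cat >> h.py <<'E'
def lumps(f,view=None):
    p,d=shot('top',f);P=cloud('top',d)
    h=cv2.cvtColor(p,cv2.COLOR_RGB2HSV)
    m=(((h[...,0]<10)|(h[...,0]>174))&(h[...,1]>140)&(h[...,2]>40)&(P[...,0]>.38)&(P[...,0]<.75)&(abs(P[...,1])<.45)&(P[...,2]<.2)).astype(np.uint8)
    n,l,st,c=cv2.connectedComponentsWithStats(m)
    for i in range(1,n):
        if st[i,4]>=8:
            q=P[l==i];print('red',st[i,4],np.round(np.median(q,0),4),'range',np.round(np.ptp(q,0),3))
E
python3 -c "
from h import *
lumps('d0.png')
print([ (np.round(r['xyz'],3),r['confidence']) for r in ctrl.mark_of('top','lump1')])
go(.612,.286,.12,9.5)"
```

```text
time: 17.58
position: [0.5249, 0.0508, 0.0844]
ft_force: [-0.4, -0.2, 0.2]
grip_width: 0.496
time: 17.95
position: [0.5264, 0.0512, 0.1976]
ft_force: [0.2, 0.8, -0.4]
red 58 [ 0.6386 -0.0523  0.0281] range [0.016 0.036 0.01 ]
red 26 [0.6092 0.2849 0.0162] range [0.013 0.014 0.008]
red 26 [ 0.6155 -0.0576  0.029 ] range [0.014 0.01  0.007]
red 26 [ 0.6175 -0.0807  0.028 ] range [0.013 0.013 0.008]
red 21 [ 0.5774 -0.0868  0.0283] range [0.011 0.013 0.01 ]
[(array([ 0.643, -0.04 ,  0.02 ]), 0.59), (array([ 0.614, -0.065,  0.019]), 0.57), (array([ 0.575, -0.086,  0.018]), 0.57), (array([ 0.636, -0.058,  0.019]), 0.55), (array([ 0.621, -0.084,  0.02 ]), 0.47), (array([0.612, 0.287, 0.009]), 0.47), (array([ 0.47 , -0.284,  0.013]), 0.38)]
t18.1 tcp [0.5267 0.0511 0.1972] yaw 2.50 -> tx 95.1 ty -231.0 tz 77.5 turn -1.40
```

```bash
python3 -m crank '[{"tx":94,"ty":-231,"tz":0,"turn":-1.4},{"tx":94,"ty":-231,"tz":0,"turn":-1.4},{"tx":94,"ty":-231,"tz":0,"turn":-1.4},{"tx":94,"ty":-231,"tz":0,"turn":-1.4},{"tx":94,"ty":-231,"tz":0,"turn":-1.4}]' 45 20 | grep -E "time|pos"
python3 -c "
from h import *
lumps('d1.png')
shot('wrist','w3.png')
for r in ctrl.mark_of('wrist','lump1'):print(np.round(r['xyz'],3),r['confidence'])
go(.611,.286,.0215,9.5)"
```

```text
time: 18.68
position: [0.606, 0.2927, 0.1913]
red 64 [ 0.6382 -0.0509  0.0281] range [0.018 0.036 0.009]
red 30 [ 0.6154 -0.0577  0.0289] range [0.016 0.013 0.013]
red 27 [ 0.6185 -0.0805  0.0284] range [0.014 0.013 0.013]
red 26 [0.6091 0.2856 0.0168] range [0.011 0.013 0.007]
red 61 [ 0.595  -0.045   0.0373] range [0.017 0.026 0.022]
red 19 [ 0.5772 -0.0867  0.0284] range [0.011 0.013 0.007]
[0.609 0.288 0.009] 0.65
[ 0.614 -0.057  0.017] 0.61
[ 0.642 -0.057  0.015] 0.6
[ 0.579 -0.089  0.021] 0.53
[ 0.622 -0.08   0.023] 0.4
t18.8 tcp [0.6083 0.2846 0.1928] yaw 9.49 -> tx 3.2 ty -1.2 tz 171.3 turn -0.00
```

```bash
python3 -m crank '[{"tx":2,"ty":0,"tz":60,"turn":0},{"tx":2,"ty":0,"tz":110,"turn":0},{"tx":2,"ty":0,"tz":150,"turn":0},{"tx":2,"ty":0,"tz":168,"turn":0},{"tx":2,"ty":0,"tz":171,"turn":0}]' 45 20 | grep -E "time|pos|ft"
python3 -m crank '[{"tx":0,"ty":0,"tz":0,"turn":0},{"tx":0,"ty":0,"tz":0,"turn":0},{"tx":0,"ty":0,"tz":0,"turn":0},{"tx":0,"ty":0,"tz":0,"turn":0},{"tx":0,"ty":0,"tz":0,"turn":0}]' 0 20 | grep -E "time|pos|ft|grip"
python3 -m crank '[{"tx":0,"ty":0,"tz":-40,"turn":0},{"tx":0,"ty":0,"tz":-100,"turn":0},{"tx":0,"ty":0,"tz":-140,"turn":0},{"tx":0,"ty":0,"tz":-140,"turn":0}]' | grep -E "time|pos|ft|grip"
python3 -c "
from h import *
go(.598,-.08,.16,6)"
```

```text
time: 19.45
position: [0.6108, 0.2843, 0.0231]
ft_force: [1.2, 0.5, 1.1]
time: 20.08
position: [0.6112, 0.2864, 0.0244]
ft_force: [-0.3, -0.2, 3.8]
grip_width: 0.202
grip_force: 20.0
time: 20.58
position: [0.6125, 0.2875, 0.1677]
ft_force: [0.6, 0.8, -0.3]
grip_width: 0.206
grip_force: 20.0
t20.6 tcp [0.6125 0.2875 0.1677] yaw 9.50 -> tx -75.0 ty 360.1 tz 6.6 turn 0.70
```

```bash
python3 -m crank '[{"tx":-73,"ty":357,"tz":0,"turn":0.7},{"tx":-73,"ty":357,"tz":0,"turn":0.7},{"tx":-73,"ty":357,"tz":0,"turn":0.7},{"tx":-73,"ty":357,"tz":0,"turn":0.7},{"tx":-73,"ty":357,"tz":0,"turn":0.7}]' | grep -E "time|pos"
python3 -c "
from h import *
go(.600,-.070,.077,6)"
```

```text
time: 21.2
position: [0.5984, -0.0286, 0.1621]
t21.2 tcp [ 0.5984 -0.0286  0.1621] yaw 5.99 -> tx -2.5 ty 41.3 tz 85.1 turn -0.00
```

```bash
python3 -m crank '[{"tx":-2,"ty":30,"tz":0,"turn":0},{"tx":-2,"ty":41,"tz":20,"turn":0},{"tx":-2,"ty":41,"tz":70,"turn":0},{"tx":-2,"ty":41,"tz":85,"turn":0},{"tx":-2,"ty":41,"tz":85,"turn":0}]' | grep -E "time|pos"
python3 -m crank '[{"tx":0,"ty":0,"tz":0,"turn":0},{"tx":0,"ty":0,"tz":0,"turn":0},{"tx":0,"ty":0,"tz":0,"turn":0}]' 35 20 | grep -E "time|pos|grip"
python3 -m crank '[{"tx":0,"ty":0,"tz":-60,"turn":0},{"tx":0,"ty":0,"tz":-120,"turn":0},{"tx":-40,"ty":-40,"tz":-120,"turn":0},{"tx":-77,"ty":-100,"tz":-120,"turn":0},{"tx":-77,"ty":-100,"tz":-120,"turn":0}]' 50 60 | grep -E "time|pos"
python3 -c "
from h import *
lumps('d2.png')
P=cloud('top',np.load('pics/d2.png.npy'))
print('shaker grip',rect(P,.068,.11,.44,.59,-.13,-.02))
a=cv2.imread('pics/d2.png')[130:250,260:400]; cv2.imwrite('pics/c11.png',cv2.resize(a,None,fx=4,fy=4,interpolation=cv2.INTER_CUBIC))
go(.5235,-.0747,.15,6)"
```

```text
time: 21.82
position: [0.6007, -0.0654, 0.0768]
time: 22.2
position: [0.6025, -0.0673, 0.0797]
grip_width: 0.384
grip_force: 0.0
time: 22.82
position: [0.5127, 0.0283, 0.1994]
red 61 [ 0.638  -0.0521  0.0278] range [0.018 0.036 0.011]
red 27 [ 0.6155 -0.0576  0.0293] range [0.015 0.011 0.006]
red 65 [ 0.6093 -0.0832  0.0285] range [0.032 0.019 0.014]
red 34 [ 0.5975 -0.0462  0.0377] range [0.015 0.021 0.021]
red 16 [ 0.5775 -0.0889  0.0295] range [0.011 0.008 0.01 ]
shaker grip (10, array([489.9, -77.8]), array([ 2.3, 13.1]), -86.98, np.float64(0.0914))
t22.9 tcp [0.5134 0.0269 0.1994] yaw 6.27 -> tx -1.2 ty 102.0 tz 49.6 turn 0.05
```

View pics/c11.png

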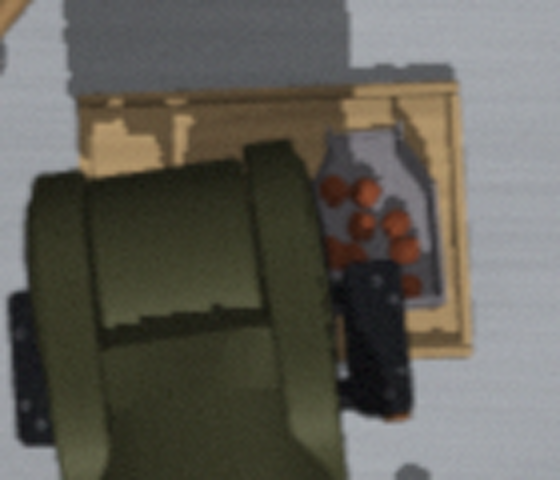

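```bash
python3 -m crank '[{"tx":5,"ty":60,"tz":0,"turn":0},{"tx":10,"ty":101,"tz":0,"turn":0},{"tx":10,"ty":101,"tz":40,"turn":0},{"tx":10,"ty":101,"tz":40,"turn":0}]' 50 60 | grep -E "time|pos"
python3 -c "
from h import *
shot('wrist','w4.png')
for r in ctrl.mark_of('wrist','shaker')[:2]+ctrl.mark_of('wrist','scoop')[:1]:print(np.round(r['xyz'],3),r['confidence'])
go(.5235,-.0747,.0835,6)"
```

```text
time: 23.38
position: [0.5335, -0.0767, 0.156]
[ 0.598 -0.066  0.007] 0.81
[0.611 0.054 0.004] 0.96
t23.5 tcp [ 0.5363 -0.075   0.1598] yaw 6.04 -> tx -12.8 ty -1.7 tz 76.3 turn 0.01
```

```bash
python3 -m crank '[{"tx":-4,"ty":-1.5,"tz":50,"turn":0},{"tx":-4,"ty":-1.5,"tz":72,"turn":0},{"tx":-4,"ty":-1.5,"tz":76,"turn":0},{"tx":-4,"ty":-1.5,"tz":76,"turn":0}]' 50 60 | grep -E "time|pos|ft"
python3 -m crank '[{"tx":0,"ty":0,"tz":0,"turn":0},{"tx":0,"ty":0,"tz":0,"turn":0},{"tx":0,"ty":0,"tz":0,"turn":0},{"tx":0,"ty":0,"tz":0,"turn":0},{"tx":0,"ty":0,"tz":0,"turn":0}]' 0 60 | grep -E "time|pos|ft|grip"
python3 -m crank '[{"tx":0,"ty":0,"tz":-8,"turn":0},{"tx":0,"ty":0,"tz":-25,"turn":0},{"tx":0,"ty":0,"tz":-50,"turn":0},{"tx":0,"ty":0,"tz":-80,"turn":0},{"tx":0,"ty":0,"tz":-110,"turn":0}]' | grep -E "time|pos|ft|grip"
python3 -c "
from h import *
lumps('d3.png');prof('d4.png')
go(.40,-.27,.22,6.4)"
```

```text
time: 24.02
position: [0.5324, -0.0741, 0.0841]
ft_force: [-0.1, 0.4, 0.6]
time: 24.65
position: [0.5312, -0.0741, 0.0827]
ft_force: [-0.2, 0.2, 1.8]
grip_width: 0.202
grip_force: 60.0
time: 25.28
position: [0.5308, -0.0741, 0.1941]
ft_force: [0.3, 0.0, -4.2]
grip_width: 0.202
grip_force: 60.0
red 37 [ 0.6377 -0.0393  0.1385] range [0.017 0.016 0.01 ]
red 19 [ 0.598  -0.0391  0.1528] range [0.01  0.011 0.012]
25.375 [ 0.5335 -0.0742  0.1967] gf 59.984337855130434 [(0, None), (10, None), (20, None), (30, None), (40, None), (50, None), (60, None), (70, 157), (80, 125), (90, 125), (100, 127), (110, 142), (120, 129), (130, 127), (140, 126)]
t25.4 tcp [ 0.5335 -0.0742  0.1967] yaw 6.01 -> tx -153.1 ty 180.8 tz -23.9 turn -0.08
```

```bash
python3 -m crank '[{"tx":-6,"ty":10,"tz":0,"turn":0},{"tx":-18,"ty":30,"tz":0,"turn":0},{"tx":-31,"ty":52,"tz":0,"turn":0},{"tx":-46,"ty":76,"tz":0,"turn":0},{"tx":-60,"ty":100,"tz":0,"turn":-0.04}]' | grep -E "time|pos"
python3 -m crank '[{"tx":-14,"ty":24,"tz":0,"turn":0},{"tx":-28,"ty":48,"tz":0,"turn":0},{"tx":-42,"ty":71,"tz":0,"turn":0},{"tx":-53,"ty":90,"tz":0,"turn":0},{"tx":-59,"ty":100,"tz":0,"turn":-0.04}]' | grep -E "time|pos"
python3 -c "
from h import *
lumps('d5.png');prof('d6.png')
go(.4356,-.285,.197,6.4)"
```

```text
time: 26.0
position: [0.4796, -0.1813, 0.1905]
time: 26.62
position: [0.4317, -0.2871, 0.1907]
red 68 [ 0.5374 -0.2636  0.1345] range [0.017 0.032 0.014]
red 37 [ 0.5165 -0.2679  0.135 ] range [0.014 0.013 0.015]
red 74 [ 0.5106 -0.2909  0.1348] range [0.03  0.017 0.013]
red 19 [ 0.5073 -0.2521  0.1343] range [0.012 0.009 0.009]
red 39 [ 0.494  -0.2696  0.1347] range [0.014 0.013 0.007]
red 38 [ 0.4775 -0.2989  0.1352] range [0.014 0.013 0.013]
26.725 [ 0.4324 -0.287   0.1913] gf 59.983579125255346 [(0, None), (10, None), (20, None), (30, 119), (40, 118), (50, 118), (60, 119), (70, 122), (80, 122), (90, 118), (100, 118), (110, 118), (120, 116), (130, 117), (140, 116)]
t26.7 tcp [ 0.4324 -0.287   0.1913] yaw 6.25 -> tx 3.4 ty -1.6 tz -5.7 turn -0.03
```

```bash
cat >> h.py <<'E'
def tilt(f,q=3):
    P=cloud('top',shot('top',f)[1]); p,M,a,s=pose()
    d=P[...,:2]-p[:2]; fx=d@M[:2,0]; fy=d@M[:2,1]
    xs=[];zs=[]
    for x in np.arange(.04,.15,.005):
        m=(abs(fx-x)<.003)&(abs(fy)<.025)&(P[...,2]>p[2]-.17)&(P[...,2]<p[2]-.02)
        if m.sum()>5: xs.append(x);zs.append(np.percentile(P[m][:,2],10))
    k=np.polyfit(xs,zs,1) if len(xs)>2 else [0]
    t=np.degrees(np.arctan(-k[0])); print('t%.2f tcp %s gf %.0f tilt %.1f n%d'%(s['time'],np.round(p,4),s['grip_force'],t,len(xs))); return t
E
python3 -m crank '[{"tx":0,"ty":0,"tz":-6,"turn":0}]' - 32 | grep time
python3 -c "
from h import *
tilt('e.png')"
python3 -m crank '[{"tx":0,"ty":0,"tz":0,"turn":0}]' - 27 | grep time
python3 -c "
from h import *
tilt('e.png')"
python3 -m crank '[{"tx":0,"ty":0,"tz":0,"turn":0}]' - 24 | grep time
python3 -c "
from h import *
tilt('e.png')"
python3 -m crank '[{"tx":0,"ty":0,"tz":0,"turn":0}]' - 60 | grep time
python3 -c "
from h import *
tilt('e.png')"
```

```text
time: 26.85
t26.90 tcp [ 0.4348 -0.2846  0.1993] gf 32 tilt 3.6 n22
time: 27.02
t27.07 tcp [ 0.4348 -0.285   0.1989] gf 27 tilt 5.2 n22
time: 27.2
t27.25 tcp [ 0.4342 -0.2854  0.1985] gf 24 tilt 13.5 n19
time: 27.38
t27.43 tcp [ 0.4341 -0.2857  0.1985] gf 60 tilt 17.7 n17
```

```bash
python3 -m crank '[{"tx":0,"ty":0,"tz":10,"turn":0},{"tx":0,"ty":0,"tz":18,"turn":0},{"tx":8,"ty":0,"tz":18,"turn":0},{"tx":-4,"ty":0,"tz":18,"turn":0},{"tx":0,"ty":0,"tz":18,"turn":0}]' - 60 | grep time
python3 -c "
from h import *
tilt('e1.png');lumps('e2.png')"
```

```text
time: 28.05
t28.10 tcp [ 0.4343 -0.2861  0.1809] gf 60 tilt 42.4 n22
red 16 [ 0.5821 -0.2613  0.0295] range [0.008 0.01  0.011]
red 235 [ 0.5097 -0.275   0.0927] range [0.052 0.058 0.034]
```

```bash
python3 -c "
from h import *
shot('scene','s12.png')
a=cv2.imread('pics/e2.png')[170:280,380:510];b=cv2.imread('pics/s12.png')[60:240,190:390]
a=cv2.resize(a,(450,380),interpolation=cv2.INTER_CUBIC);b=cv2.resize(b,(340,380),interpolation=cv2.INTER_CUBIC)
cv2.imwrite('pics/c12.png',np.hstack([a,b]))
prof('e3.png')"
```

```text
28.25 [ 0.4344 -0.2858  0.1809] gf 59.999853763729334 [(0, None), (10, None), (20, None), (30, 89), (40, 86), (50, 83), (60, 83), (70, 79), (80, 88), (90, 69), (100, 64), (110, 60), (120, 12), (130, 12), (140, 12)]
```

View pics/c12.png

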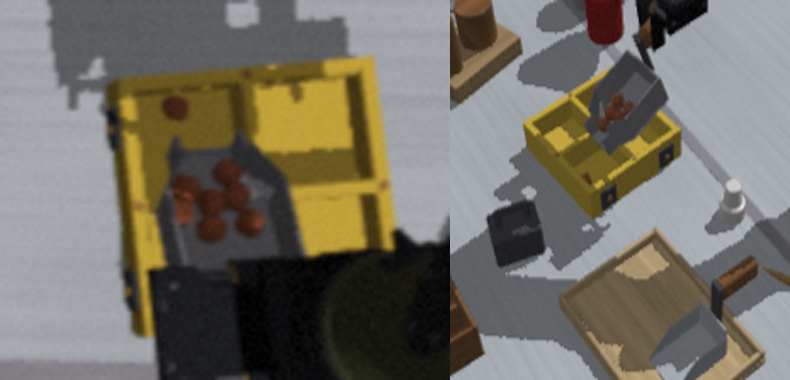

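```bash
python3 -m crank '[{"tx":8,"ty":0,"tz":0,"turn":0},{"tx":-4,"ty":0,"tz":0,"turn":0},{"tx":0,"ty":0,"tz":0,"turn":0},{"tx":0,"ty":0,"tz":0,"turn":0}]' - 60 | grep time
python3 -c "
from h import *
lumps('e4.png');prof('e5.png')"
```

```text
time: 28.75
red 19 [ 0.5817 -0.2625  0.0301] range [0.011 0.011 0.009]
red 29 [ 0.5395 -0.2791  0.0806] range [0.015 0.013 0.008]
red 225 [ 0.5124 -0.2708  0.0909] range [0.038 0.055 0.034]
28.85 [ 0.4342 -0.2857  0.1806] gf 59.99970529228449 [(0, None), (10, None), (20, None), (30, 90), (40, 86), (50, 82), (60, 80), (70, 91), (80, 84), (90, 70), (100, 63), (110, 60), (120, 12), (130, 12), (140, 11)]
```

```bash
python3 -m crank '[{"tx":12,"ty":0,"tz":0,"turn":0},{"tx":-6,"ty":0,"tz":0,"turn":0},{"tx":0,"ty":0,"tz":0,"turn":0},{"tx":0,"ty":0,"tz":0,"turn":0}]' - 60 | grep time
python3 -c "
from h import *
lumps('e6.png');prof('e7.png')"
```

```text
time: 29.35
red 20 [ 0.5831 -0.2631  0.0298] range [0.011 0.01  0.008]
red 23 [ 0.5643 -0.283   0.0295] range [0.013 0.012 0.01 ]
red 209 [ 0.5144 -0.2724  0.0908] range [0.037 0.055 0.029]
29.45 [ 0.4345 -0.2855  0.1806] gf 59.99968333169818 [(0, None), (10, None), (20, None), (30, 89), (40, 85), (50, 82), (60, 80), (70, 90), (80, 83), (90, 81), (100, 63), (110, 59), (120, 13), (130, 12), (140, 12)]
```

```bash
python3 -m crank '[{"tx":-2,"ty":8,"tz":-5,"turn":0},{"tx":-2,"ty":25,"tz":-5,"turn":0},{"tx":-2,"ty":43,"tz":-5,"turn":0},{"tx":-2,"ty":61,"tz":-5,"turn":0},{"tx":-2,"ty":77,"tz":-3,"turn":0}]' - 60 | grep time
python3 -m crank '[{"tx":2,"ty":8,"tz":3,"turn":0},{"tx":2,"ty":11,"tz":3,"turn":0},{"tx":2,"ty":11,"tz":3,"turn":0}]' - 60 | grep time
python3 -c "
from h import *
lumps('f1.png')
go(.4454,-.3728,.1806,6.4)"
python3 -m crank '[{"tx":12,"ty":0,"tz":0,"turn":0},{"tx":-6,"ty":0,"tz":0,"turn":0},{"tx":0,"ty":0,"tz":0,"turn":0},{"tx":0,"ty":0,"tz":0,"turn":0}]' - 60 | grep time
python3 -c "
from h import *
lumps('f2.png');prof('f3.png')"
```

```text
time: 30.08
time: 30.45
red 24 [ 0.5842 -0.2629  0.029 ] range [0.013 0.012 0.007]
red 21 [ 0.5699 -0.2875  0.0278] range [0.013 0.011 0.01 ]
red 196 [ 0.5239 -0.3604  0.0899] range [0.035 0.051 0.02 ]
t30.5 tcp [ 0.4441 -0.3725  0.1806] yaw 6.45 -> tx 1.2 ty 0.4 tz -0.0 turn 0.01
time: 31.0
red 20 [ 0.584  -0.2629  0.0289] range [0.008 0.012 0.009]
red 18 [ 0.5697 -0.2883  0.0274] range [0.013 0.011 0.011]
red 161 [ 0.5263 -0.3569  0.0894] range [0.037 0.049 0.032]
red 36 [ 0.5148 -0.3804  0.0948] range [0.017 0.016 0.017]
31.1 [ 0.4444 -0.3729  0.1807] gf 59.99978279694915 [(0, 12), (10, 12), (20, 12), (30, 13), (40, 85), (50, 82), (60, 80), (70, 89), (80, 84), (90, 83), (100, 63), (110, 60), (120, 12), (130, 11), (140, 12)]
```

None out yet; shake again, a little harder.

```bash
python3 -m crank '[{"tx":14,"ty":0,"tz":0,"turn":0},{"tx":-8,"ty":0,"tz":0,"turn":0},{"tx":0,"ty":0,"tz":0,"turn":0},{"tx":0,"ty":0,"tz":0,"turn":0}]' - 60 | grep time
python3 -c "
from h import *
lumps('f4.png')"
python3 -m crank '[{"tx":0,"ty":6,"tz":0,"turn":0},{"tx":0,"ty":-6,"tz":0,"turn":0},{"tx":0,"ty":0,"tz":0,"turn":0},{"tx":0,"ty":0,"tz":0,"turn":0}]' - 60 | grep time
python3 -c "
from h import *
lumps('f5.png')"
```

```text
time: 31.6
red 23 [ 0.584  -0.2629  0.0289] range [0.013 0.012 0.008]
red 23 [ 0.5719 -0.2876  0.0292] range [0.013 0.011 0.011]
red 200 [ 0.5242 -0.3571  0.0902] range [0.035 0.054 0.032]
time: 32.15
red 23 [ 0.5838 -0.2621  0.03  ] range [0.013 0.013 0.008]
red 20 [ 0.5719 -0.288   0.0285] range [0.013 0.011 0.011]
red 202 [ 0.5239 -0.3591  0.0895] range [0.037 0.051 0.023]
```

```bash
python3 -m crank '[{"tx":-8,"ty":3,"tz":0,"turn":0},{"tx":16,"ty":-3,"tz":0,"turn":0},{"tx":0,"ty":0,"tz":0,"turn":0},{"tx":0,"ty":0,"tz":0,"turn":0}]' - 60 | grep time
python3 -c "
from h import *
lumps('f6.png');prof('f7.png')"
python3 -m crank '[{"tx":0,"ty":0,"tz":-14,"turn":0},{"tx":8,"ty":0,"tz":0,"turn":0},{"tx":0,"ty":0,"tz":0,"turn":0},{"tx":0,"ty":0,"tz":0,"turn":0}]' - 60 | grep time
python3 -c "
from h import *
lumps('f8.png')"
```

```text
time: 32.7
red 24 [ 0.583  -0.2629  0.0293] range [0.013 0.013 0.009]
red 22 [ 0.5721 -0.288   0.0281] range [0.013 0.01  0.01 ]
red 206 [ 0.5217 -0.3599  0.089 ] range [0.036 0.051 0.021]
32.8 [ 0.4431 -0.3739  0.1806] gf 59.999737590551376 [(0, 12), (10, 11), (20, 11), (30, 12), (40, 85), (50, 80), (60, 77), (70, 87), (80, 84), (90, 79), (100, 61), (110, 59), (120, 12), (130, 12), (140, 11)]
time: 33.3
red 22 [ 0.5841 -0.2629  0.0289] range [0.012 0.012 0.008]
red 20 [ 0.5707 -0.2883  0.0292] range [0.013 0.01  0.009]
red 210 [ 0.5222 -0.3586  0.0886] range [0.035 0.05  0.022]
```

```bash
python3 -m crank '[{"tx":0,"ty":0,"tz":-8,"turn":0},{"tx":2,"ty":0,"tz":-12,"turn":0}]' - 60 | grep time
python3 -m crank '[{"tx":0,"ty":0,"tz":0,"turn":0}]' - 22 | grep time
python3 -m crank '[{"tx":0,"ty":0,"tz":0,"turn":0}]' - 60 | grep time
python3 -c "
from h import *
lumps('g1.png');prof('g2.png')"
```

```text
time: 33.6
time: 33.72
time: 33.85
red 20 [ 0.583  -0.2627  0.0288] range [0.011 0.01  0.01 ]
red 23 [ 0.5696 -0.2876  0.0284] range [0.013 0.012 0.008]
red 213 [ 0.5261 -0.358   0.1011] range [0.037 0.051 0.021]
33.95 [ 0.4457 -0.3729  0.1923] gf 59.999831300228834 [(0, None), (10, None), (20, None), (30, 102), (40, 98), (50, 94), (60, 91), (70, 100), (80, 96), (90, 95), (100, 76), (110, 73), (120, 91), (130, None), (140, None)]
```

```bash
python3 -m crank '[{"tx":0,"ty":0,"tz":0,"turn":0}]' - 18 | grep time
python3 -m crank '[{"tx":0,"ty":0,"tz":0,"turn":0}]' - 60 | grep time
python3 -c "
from h import *
lumps('g1.png');prof('g2.png')"
```

```text
time: 34.08
time: 34.2
red 19 [ 0.582  -0.2626  0.0293] range [0.01  0.011 0.006]
red 20 [ 0.5697 -0.2881  0.0284] range [0.013 0.011 0.009]
red 212 [ 0.5174 -0.3594  0.0946] range [0.035 0.052 0.026]
34.3 [ 0.4459 -0.3729  0.1925] gf 60.00432691141668 [(0, None), (10, None), (20, None), (30, 95), (40, 91), (50, 87), (60, 96), (70, 88), (80, 89), (90, 68), (100, 64), (110, 81), (120, None), (130, None), (140, None)]
```

```bash
python3 -m crank '[{"tx":16,"ty":0,"tz":2,"turn":0},{"tx":-4,"ty":0,"tz":2,"turn":0},{"tx":4,"ty":0,"tz":2,"turn":0},{"tx":4,"ty":0,"tz":2,"turn":0}]' - 60 | grep time
python3 -c "
from h import *
lumps('g3.png')"
python3 -m crank '[{"tx":0,"ty":6,"tz":0,"turn":0.4},{"tx":0,"ty":-6,"tz":0,"turn":-0.4},{"tx":0,"ty":0,"tz":0,"turn":0},{"tx":0,"ty":0,"tz":0,"turn":0}]' - 60 | grep time
python3 -c "
from h import *
lumps('g4.png');prof('g5.png')
a=cv2.imread('pics/g4.png')[170:280,380:510]
cv2.imwrite('pics/c13.png',cv2.resize(a,None,fx=4,fy=4,interpolation=cv2.INTER_CUBIC))"
```

```text
time: 34.8
red 22 [ 0.583  -0.2624  0.0304] range [0.013 0.012 0.009]
red 19 [ 0.572  -0.2876  0.0298] range [0.013 0.01  0.006]
red 208 [ 0.5234 -0.3576  0.0931] range [0.035 0.051 0.029]
time: 35.35
red 20 [ 0.583  -0.2629  0.0291] range [0.013 0.01  0.005]
red 24 [ 0.5709 -0.2874  0.0282] range [0.013 0.012 0.01 ]
red 214 [ 0.5229 -0.3598  0.093 ] range [0.039 0.053 0.028]
35.45 [ 0.4497 -0.3733  0.1905] gf 59.995825819723905 [(0, None), (10, None), (20, None), (30, 92), (40, 88), (50, 85), (60, 91), (70, 89), (80, 84), (90, 68), (100, 63), (110, 79), (120, None), (130, None), (140, None)]
```

View pics/c13.png

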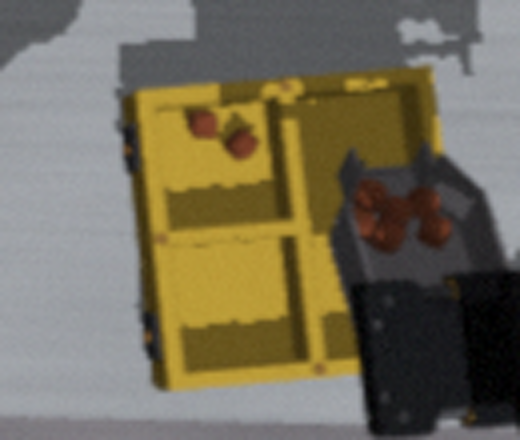

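```bash
python3 -m crank '[{"tx":26,"ty":0,"tz":0,"turn":0},{"tx":-6,"ty":0,"tz":0,"turn":0},{"tx":22,"ty":0,"tz":0,"turn":0},{"tx":-4,"ty":0,"tz":0,"turn":0},{"tx":0,"ty":0,"tz":0,"turn":0}]' - 60 | grep time
python3 -c "
from h import *
lumps('i1.png')"
python3 -m crank '[{"tx":0,"ty":12,"tz":0,"turn":0},{"tx":0,"ty":-12,"tz":0,"turn":0},{"tx":0,"ty":10,"tz":0,"turn":0},{"tx":0,"ty":0,"tz":0,"turn":0}]' - 60 | grep time
python3 -c "
from h import *
lumps('i2.png');prof('i3.png')"
```

```text
time: 36.08
red 27 [ 0.6325 -0.3229  0.0257] range [0.016 0.014 0.01 ]
red 17 [ 0.5909 -0.3307  0.0292] range [0.013 0.01  0.007]
red 20 [ 0.5829 -0.2622  0.0296] range [0.008 0.01  0.009]
red 19 [ 0.5698 -0.2882  0.0285] range [0.013 0.01  0.009]
red 20 [ 0.5601 -0.3676  0.0685] range [0.01  0.014 0.01 ]
red 114 [ 0.5239 -0.365   0.0881] range [0.018 0.053 0.017]
time: 36.62
red 28 [ 0.6702 -0.3036  0.0173] range [0.014 0.013 0.009]
red 12 [ 0.5888 -0.3288  0.0293] range [0.013 0.009 0.007]
red 21 [ 0.582  -0.2629  0.0301] range [0.011 0.01  0.008]
red 23 [ 0.5719 -0.2875  0.0297] range [0.013 0.01  0.007]
red 94 [ 0.5592 -0.3643  0.0734] range [0.041 0.028 0.044]
36.725 [ 0.4505 -0.3718  0.1906] gf 60.002537194150136 [(0, None), (10, None), (20, None), (30, 90), (40, 86), (50, 82), (60, 76), (70, 70), (80, 66), (90, 63), (100, 72), (110, 51), (120, 49), (130, 40), (140, 30)]
```

```bash
python3 -m crank '[{"tx":0,"ty":0,"tz":0,"turn":0},{"tx":0,"ty":0,"tz":0,"turn":0}]' - 60 | grep time
python3 -c "
from h import *
lumps('i4.png');prof('i5.png')
a=cv2.imread('pics/i4.png')[150:280,380:510]
cv2.imwrite('pics/c14.png',cv2.resize(a,None,fx=4,fy=4,interpolation=cv2.INTER_CUBIC))"
```

```text
time: 36.98
red 23 [ 0.6676 -0.3028  0.0167] range [0.014 0.014 0.009]
red 10 [ 0.5896 -0.3284  0.0322] range [0.011 0.007 0.005]
red 22 [ 0.5893 -0.3491  0.0294] range [0.013 0.013 0.008]
red 19 [ 0.584  -0.2627  0.0294] range [0.008 0.01  0.007]
red 21 [ 0.5698 -0.2877  0.0284] range [0.013 0.01  0.01 ]
red 19 [ 0.5715 -0.3698  0.0286] range [0.011 0.011 0.008]
red 22 [ 0.5555 -0.3357  0.0291] range [0.011 0.01  0.008]
red 32 [ 0.5442 -0.355   0.0782] range [0.01  0.014 0.015]
37.075 [ 0.4499 -0.3726  0.1906] gf 60.00249407010415 [(0, None), (10, None), (20, None), (30, 91), (40, 87), (50, 82), (60, 77), (70, 71), (80, 67), (90, 65), (100, 63), (110, 28), (120, 25), (130, 24), (140, 27)]
```

View pics/c14.png

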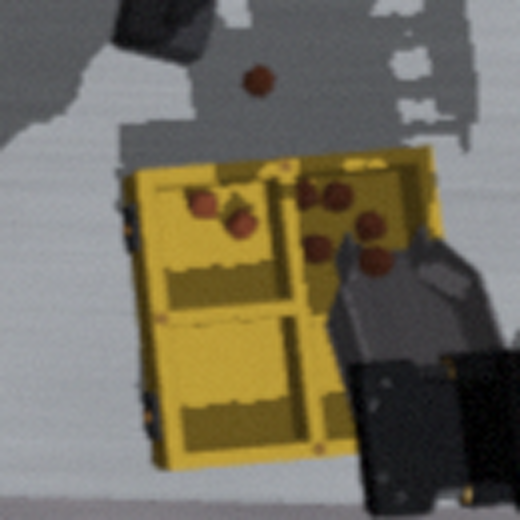

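```bash
python3 -m crank '[{"tx":-1,"ty":0,"tz":-2,"turn":0},{"tx":-3,"ty":0,"tz":-4,"turn":0},{"tx":-6,"ty":0,"tz":-6,"turn":0},{"tx":-10,"ty":0,"tz":-7,"turn":0},{"tx":-15,"ty":0,"tz":-7,"turn":0}]' - 60 | grep time
python3 -m crank '[{"tx":-6,"ty":0,"tz":0,"turn":0},{"tx":-12,"ty":0,"tz":0,"turn":0},{"tx":-18,"ty":0,"tz":0,"turn":0},{"tx":-24,"ty":0,"tz":0,"turn":0},{"tx":-30,"ty":0,"tz":0,"turn":0}]' - 60 | grep time
python3 -m crank '[{"tx":-6,"ty":0,"tz":0,"turn":0},{"tx":-12,"ty":0,"tz":0,"turn":0},{"tx":-18,"ty":0,"tz":0,"turn":0},{"tx":-24,"ty":0,"tz":0,"turn":0},{"tx":-30,"ty":0,"tz":0,"turn":0}]' - 60 | grep time
python3 -m crank '[{"tx":-5,"ty":0,"tz":2,"turn":0},{"tx":-9,"ty":0,"tz":4,"turn":0},{"tx":-12,"ty":0,"tz":6,"turn":0},{"tx":-12,"ty":0,"tz":6,"turn":0}]' - 60 | grep time
python3 -c "
from h import *
lumps('j1.png')"
```

```text
time: 37.7
time: 38.33
time: 38.95
time: 39.45
red 29 [ 0.6657 -0.3043  0.0161] range [0.014 0.013 0.01 ]
red 11 [ 0.5913 -0.3295  0.0295] range [0.01  0.006 0.007]
red 22 [ 0.5903 -0.3493  0.0277] range [0.013 0.013 0.006]
red 24 [ 0.5818 -0.2635  0.0296] range [0.01  0.012 0.006]
red 22 [ 0.5717 -0.2872  0.0288] range [0.011 0.013 0.01 ]
red 18 [ 0.5713 -0.3688  0.0288] range [0.011 0.008 0.008]
red 19 [ 0.5558 -0.3391  0.0285] range [0.008 0.013 0.007]
red 28 [ 0.4574 -0.3642  0.0788] range [0.014 0.013 0.013]
```

```bash
python3 -m crank '[{"tx":14,"ty":0,"tz":0,"turn":0},{"tx":-6,"ty":0,"tz":0,"turn":0},{"tx":0,"ty":0,"tz":0,"turn":0},{"tx":0,"ty":0,"tz":0,"turn":0},{"tx":0,"ty":0,"tz":0,"turn":0}]' - 60 | grep time
python3 -c "
from h import *
lumps('j2.png')"
```

```text
time: 40.12
red 28 [ 0.6659 -0.304   0.0156] range [0.013 0.013 0.007]
red 12 [ 0.5908 -0.3291  0.0305] range [0.011 0.008 0.006]
red 22 [ 0.5894 -0.3502  0.0267] range [0.013 0.012 0.01 ]
red 23 [ 0.5838 -0.2626  0.0302] range [0.013 0.012 0.008]
red 25 [ 0.572  -0.2883  0.0276] range [0.013 0.014 0.015]
red 19 [ 0.5717 -0.3704  0.028 ] range [0.011 0.012 0.008]
red 18 [ 0.5578 -0.3389  0.0287] range [0.008 0.011 0.011]
red 22 [ 0.4682 -0.3475  0.0303] range [0.013 0.012 0.008]
```

```bash
python3 -m crank '[{"tx":0,"ty":0,"tz":-50,"turn":0},{"tx":20,"ty":-20,"tz":-75,"turn":0},{"tx":60,"ty":-60,"tz":-75,"turn":0},{"tx":100,"ty":-105,"tz":-75,"turn":0},{"tx":140,"ty":-150,"tz":-75,"turn":0}]' - 60 | grep time
python3 -c "
from h import *
go(.588,-.069,.16,5.5)"
```

```text
time: 40.8
t40.8 tcp [ 0.4869 -0.2159  0.2669] yaw 6.37 -> tx 116.7 ty -134.9 tz 106.9 turn 0.17
```

```bash
python3 -m crank '[{"tx":40,"ty":-45,"tz":0,"turn":0},{"tx":80,"ty":-90,"tz":0,"turn":0.17},{"tx":117,"ty":-135,"tz":10,"turn":0.17},{"tx":117,"ty":-135,"tz":60,"turn":0.17},{"tx":117,"ty":-135,"tz":100,"turn":0.17}]' - 60 | grep -E "time|pos"
python3 -c "
from h import *
tilt('k1.png');prof('k2.png')
for r in ctrl.mark_of('top','scoop')[:2]:print(np.round(r['xyz'],3))
go(.588,-.069,.142,5.5)"
```

```text
time: 41.42
position: [0.5871, -0.0691, 0.1649]
t41.48 tcp [ 0.5834 -0.0697  0.1591] gf 60 tilt 9.4 n3
41.525 [ 0.5835 -0.0701  0.1615] gf 60.00419841311668 [(0, None), (10, None), (20, None), (30, None), (40, None), (50, None), (60, None), (70, None), (80, None), (90, 63), (100, 57), (110, 7), (120, 8), (130, 1), (140, -3)]
[0.607 0.052 0.007]
[ 0.557 -0.341  0.022]
t41.6 tcp [ 0.5854 -0.0702  0.1646] yaw 5.55 -> tx 2.8 ty -1.0 tz 22.6 turn 0.01
```

```bash
python3 -m crank '[{"tx":3,"ty":-1,"tz":10,"turn":0},{"tx":3,"ty":-1,"tz":19,"turn":0},{"tx":3,"ty":-1,"tz":19,"turn":0}]' - 60 | grep -E "time|pos|ft"
python3 -m crank '[{"tx":-8,"ty":0,"tz":4,"turn":0},{"tx":-18,"ty":0,"tz":10,"turn":0},{"tx":-28,"ty":0,"tz":18,"turn":0},{"tx":-38,"ty":0,"tz":27,"turn":0},{"tx":-46,"ty":0,"tz":36,"turn":0}]' - 15 | grep -E "time|pos|ft"
python3 -m crank '[{"tx":-6,"ty":0,"tz":8,"turn":0},{"tx":-12,"ty":0,"tz":16,"turn":0},{"tx":-17,"ty":0,"tz":24,"turn":0},{"tx":-17,"ty":0,"tz":24,"turn":0}]' - 12 | grep -E "time|pos|ft"
python3 -c "
from h import *
P=cloud('top',shot('top','k3.png')[1])
print(rect(P,.068,.11,.44,.59,-.13,-.02))
go(.522,-.073,.083,5.5);prof('k4.png')"
```

```text
time: 41.95
position: [0.5897, -0.0692, 0.1475]
ft_force: [-0.5, -0.9, -3.0]
time: 42.58
position: [0.5434, -0.0737, 0.111]
ft_force: [0.7, 0.6, -1.5]
time: 43.08
position: [0.526, -0.0752, 0.0867]
ft_force: [-1.4, -0.8, -0.9]
(0, array([0., 0.]), array([0., 0.]), 0.0, np.float64(nan))
t43.1 tcp [ 0.5263 -0.0752  0.0871] yaw 5.55 -> tx -4.0 ty -2.6 tz 4.1 turn 0.01
43.175 [ 0.5265 -0.0752  0.0872] gf 11.999971023760736 [(0, None), (10, None), (20, None), (30, None), (40, None), (50, None), (60, None), (70, 12), (80, 12), (90, 11), (100, 11), (110, 10), (120, 10), (130, 10), (140, 10)]
  return _methods._mean(a, axis=axis, dtype=dtype,
  ret = ret.dtype.type(ret / rcount)
```

```bash
python3 -m crank '[{"tx":0,"ty":0,"tz":3,"turn":0},{"tx":0,"ty":0,"tz":3,"turn":0}]' - 8 | grep -E "time|pos|ft"
python3 -m crank '[{"tx":0,"ty":0,"tz":0,"turn":0},{"tx":0,"ty":0,"tz":0,"turn":0},{"tx":0,"ty":0,"tz":0,"turn":0}]' 45 20 | grep -E "time|pos|ft|wid"
python3 -m crank '[{"tx":0,"ty":0,"tz":-50,"turn":0},{"tx":0,"ty":0,"tz":-100,"turn":0},{"tx":30,"ty":50,"tz":-100,"turn":-2},{"tx":60,"ty":100,"tz":-100,"turn":-4},{"tx":90,"ty":150,"tz":-100,"turn":-6}]' | grep -E "time|pos"
python3 -c "
from h import *
lumps('l1.png')
P=cloud('top',np.load('pics/l1.png.npy'))
print(rect(P,.068,.11,.44,.59,-.13,-.02),rect(P,.068,.11,.44,.59,.0,.1))
go(.667,-.304,.12,47)"
```

```text
time: 43.42
position: [0.5272, -0.0752, 0.0844]
ft_force: [-1.8, 0.9, -0.2]
time: 43.8
position: [0.5275, -0.0751, 0.0848]
ft_force: [0.2, 0.2, 0.3]
grip_width: 0.455
time: 44.42
position: [0.6325, -0.2175, 0.1851]
red 17 [ 0.5911 -0.3295  0.0302] range [0.011 0.008 0.005]
red 22 [ 0.583  -0.2623  0.0301] range [0.013 0.009 0.008]
red 23 [ 0.5719 -0.287   0.0284] range [0.013 0.011 0.012]
(232, array([519. , -76.5]), array([69.2, 18.1]), 6.02, np.float64(0.0945)) (216, array([523.8,  50.2]), array([67.4, 17.6]), 3.14, np.float64(0.0943))
t44.5 tcp [ 0.6347 -0.2267  0.1821] yaw 35.68 -> tx -18.9 ty 81.4 tz 62.4 turn -2.26
```

```bash
python3 -m crank '[{"tx":-8,"ty":50,"tz":0,"turn":-1.5},{"tx":-19,"ty":82,"tz":0,"turn":-2.26},{"tx":-19,"ty":82,"tz":30,"turn":-2.26},{"tx":-19,"ty":82,"tz":30,"turn":-2.26}]' 45 20 | grep -E "time|pos"
python3 -c "
from h import *
shot('wrist','w5.png')
for r in ctrl.mark_of('wrist','lump1')+ctrl.mark_of('wrist','weight_block'):print(np.round(r['xyz'],3),r['confidence'])
go(.668,-.3055,.0225,47)"
```

```text
time: 44.98
position: [0.6617, -0.2933, 0.1515]
[ 0.663 -0.303  0.006] 0.93
[ 0.568 -0.287  0.021] 0.78
[ 0.595 -0.35   0.02 ] 0.55
[ 0.587 -0.262  0.016] 0.51
[ 0.591 -0.327  0.021] 0.45
[ 0.571 -0.375  0.02 ] 0.41
[ 0.719 -0.243 -0.002] 0.7
t45.1 tcp [ 0.6641 -0.2926  0.1558] yaw 46.91 -> tx -6.9 ty 11.5 tz 133.3 turn -0.02
```

```bash
python3 -m crank '[{"tx":-7.5,"ty":10,"tz":40,"turn":0},{"tx":-7.5,"ty":10,"tz":90,"turn":0},{"tx":-7.5,"ty":10,"tz":120,"turn":0},{"tx":-7.5,"ty":10,"tz":132,"turn":0},{"tx":-7.5,"ty":10,"tz":133,"turn":0}]' 45 20 | grep -E "time|pos|ft"
python3 -m crank '[{"tx":0,"ty":0,"tz":0,"turn":0},{"tx":0,"ty":0,"tz":0,"turn":0},{"tx":0,"ty":0,"tz":0,"turn":0},{"tx":0,"ty":0,"tz":0,"turn":0},{"tx":0,"ty":0,"tz":0,"turn":0}]' 0 20 | grep -E "time|pos|ft|grip"
python3 -m crank '[{"tx":0,"ty":0,"tz":-40,"turn":0},{"tx":0,"ty":0,"tz":-100,"turn":0},{"tx":0,"ty":0,"tz":-140,"turn":2},{"tx":0,"ty":0,"tz":-140,"turn":4},{"tx":0,"ty":0,"tz":-140,"turn":6}]' | grep -E "time|pos|ft|grip"
python3 -c "
from h import *
go(.594,-.070,.16,6)"
```

```text
time: 45.75
position: [0.6663, -0.3055, 0.0225]
ft_force: [-0.6, -0.2, 0.5]
time: 46.38
position: [0.6662, -0.3061, 0.0224]
ft_force: [0.5, -0.8, 3.9]
grip_width: 0.215
grip_force: 20.0
time: 47.0
position: [0.6657, -0.3057, 0.162]
ft_force: [0.2, 0.6, 0.3]
grip_width: 0.219
grip_force: 20.0
t47.0 tcp [ 0.6657 -0.3057  0.162 ] yaw 16.53 -> tx -1.7 ty -246.4 tz 1.9 turn 2.11
```

```bash
python3 -m crank '[{"tx":2,"ty":-60,"tz":0,"turn":1},{"tx":4,"ty":-120,"tz":0,"turn":2.1},{"tx":6,"ty":-180,"tz":0,"turn":2.1},{"tx":8,"ty":-240,"tz":0,"turn":2.1},{"tx":8.5,"ty":-245,"tz":0,"turn":2.1}]' | grep -E "time|pos"
python3 -c "
from h import *
go(.604,-.068,.077,6)"
python3 -m crank '[{"tx":0,"ty":0,"tz":40,"turn":0},{"tx":0,"ty":0,"tz":80,"turn":0},{"tx":0,"ty":0,"tz":84,"turn":0},{"tx":0,"ty":0,"tz":84,"turn":0}]' | grep -E "time|pos|ft"
python3 -m crank '[{"tx":0,"ty":0,"tz":0,"turn":0},{"tx":0,"ty":0,"tz":0,"turn":0},{"tx":0,"ty":0,"tz":0,"turn":0}]' 35 20 | grep -E "time|pos|grip"
python3 -m crank '[{"tx":0,"ty":0,"tz":-60,"turn":0},{"tx":0,"ty":0,"tz":-110,"turn":0},{"tx":0,"ty":60,"tz":-110,"turn":0},{"tx":0,"ty":120,"tz":-110,"turn":0},{"tx":0,"ty":180,"tz":-110,"turn":0}]' 50 60 | grep -E "time|pos"
python3 -c "
from h import *
lumps('m1.png')
P=cloud('top',np.load('pics/m1.png.npy'))
print(rect(P,.068,.11,.44,.59,-.13,-.02))
go(.528,-.0756,.12,6)"
```

```text
time: 47.62
position: [0.6015, -0.0618, 0.1619]
t47.6 tcp [ 0.6015 -0.0618  0.1619] yaw 6.89 -> tx 1.7 ty 6.6 tz 84.9 turn 0.18
time: 48.12
position: [0.6034, -0.0693, 0.0782]
ft_force: [-0.8, -0.5, 1.0]
time: 48.5
position: [0.6033, -0.069, 0.0784]
grip_width: 0.387
grip_force: 0.0
time: 49.12
position: [0.6229, -0.2496, 0.1884]
red 25 [ 0.5977 -0.0528  0.0291] range [0.014 0.01  0.01 ]
red 15 [ 0.5909 -0.3291  0.0311] range [0.011 0.009 0.007]
red 26 [ 0.5914 -0.3486  0.0284] range [0.011 0.013 0.012]
red 22 [ 0.5831 -0.2625  0.0292] range [0.013 0.011 0.01 ]
red 20 [ 0.5695 -0.287   0.0284] range [0.013 0.01  0.012]
red 23 [ 0.5716 -0.3695  0.0285] range [0.011 0.014 0.011]
red 21 [ 0.5556 -0.3391  0.0286] range [0.01  0.01  0.009]
red 23 [ 0.4694 -0.346   0.0298] range [0.01  0.011 0.009]
(236, array([519. , -76.5]), array([69.3, 18.2]), 5.8, np.float64(0.0942))
t49.2 tcp [ 0.6214 -0.2622  0.1872] yaw 5.67 -> tx -74.5 ty -195.4 tz 65.7 turn -0.07
```

```bash
python3 -m crank '[{"tx":-20,"ty":-60,"tz":0,"turn":0},{"tx":-50,"ty":-120,"tz":0,"turn":0},{"tx":-75,"ty":-170,"tz":0,"turn":0},{"tx":-75,"ty":-195,"tz":0,"turn":-0.07},{"tx":-75,"ty":-195,"tz":0,"turn":-0.07}]' 50 60 | grep -E "time|pos"
python3 -c "
from h import *
shot('wrist','w6.png')
for r in ctrl.mark_of('wrist','shaker')[:2]:print(np.round(r['xyz'],3),r['confidence'])
go(.528,-.0756,.0835,6)"
```

```text
time: 49.8
position: [0.527, -0.0603, 0.1883]
[ 0.597 -0.067  0.007] 0.86
[ 0.517 -0.321 -0.004] 0.67
t49.9 tcp [ 0.5274 -0.0637  0.1879] yaw 6.63 -> tx -0.8 ty 11.8 tz 104.4 turn 0.13
```

```bash
python3 -m crank '[{"tx":0,"ty":12,"tz":20,"turn":0.13},{"tx":0,"ty":12,"tz":70,"turn":0.13},{"tx":0,"ty":12,"tz":100,"turn":0.13},{"tx":0,"ty":12,"tz":104,"turn":0.13},{"tx":0,"ty":12,"tz":104,"turn":0.13}]' 50 60 | grep -E "time|pos|ft"
python3 -m crank '[{"tx":0,"ty":0,"tz":0,"turn":0},{"tx":0,"ty":0,"tz":0,"turn":0},{"tx":0,"ty":0,"tz":0,"turn":0},{"tx":0,"ty":0,"tz":0,"turn":0},{"tx":0,"ty":0,"tz":0,"turn":0}]' 0 60 | grep -E "time|pos|ft|grip"
python3 -m crank '[{"tx":0,"ty":0,"tz":-8,"turn":0},{"tx":0,"ty":0,"tz":-25,"turn":0},{"tx":0,"ty":0,"tz":-50,"turn":0},{"tx":0,"ty":0,"tz":-80,"turn":0},{"tx":0,"ty":0,"tz":-110,"turn":0}]' | grep -E "time|pos|ft|grip"
python3 -c "
from h import *
prof('n1.png')
q=np.array([.4694,-.2812])-.115*np.array([.9938,.1115])
go(q[0],q[1],.195,6.4)"
```

```text
time: 50.52
position: [0.5283, -0.075, 0.0833]
ft_force: [-0.3, -0.3, 1.0]
time: 51.15
position: [0.5282, -0.0744, 0.0839]
ft_force: [-0.9, -0.6, 2.1]
grip_width: 0.2
grip_force: 59.9
time: 51.78
position: [0.5278, -0.0739, 0.1953]
ft_force: [1.5, 0.2, -4.0]
grip_width: 0.202
grip_force: 59.9
51.825 [ 0.5303 -0.0739  0.1995] gf 59.93048870936036 [(0, None), (10, None), (20, None), (30, None), (40, None), (50, None), (60, None), (70, 121), (80, 121), (90, 120), (100, 120), (110, 121), (120, 121), (130, 121), (140, 120)]
t51.8 tcp [ 0.5303 -0.0739  0.1995] yaw 6.08 -> tx -197.6 ty 200.3 tz 3.8 turn -0.06
```

```bash
python3 -m crank '[{"tx":-8,"ty":8,"tz":0,"turn":0},{"tx":-24,"ty":24,"tz":0,"turn":0},{"tx":-42,"ty":42,"tz":0,"turn":0},{"tx":-60,"ty":60,"tz":0,"turn":0},{"tx":-78,"ty":78,"tz":0,"turn":0}]' | grep -E "time|pos"
python3 -m crank '[{"tx":-18,"ty":18,"tz":0,"turn":0},{"tx":-36,"ty":36,"tz":0,"turn":0},{"tx":-54,"ty":54,"tz":0,"turn":0},{"tx":-72,"ty":72,"tz":0,"turn":0},{"tx":-90,"ty":90,"tz":0,"turn":0}]' | grep -E "time|pos"
python3 -m crank '[{"tx":-14,"ty":16,"tz":0,"turn":0},{"tx":-23,"ty":27,"tz":0,"turn":-0.06},{"tx":-28,"ty":32,"tz":0,"turn":-0.06},{"tx":-28,"ty":32,"tz":0,"turn":-0.06}]' | grep -E "time|pos"
python3 -c "
from h import *
lumps('n2.png');tilt('n3.png')
go(.355,-.294,.195,6.4)"
python3 -m crank '[{"tx":0,"ty":0,"tz":0,"turn":0}]' - 22 | grep time
python3 -c "
from h import *
tilt('e.png')"
python3 -m crank '[{"tx":0,"ty":0,"tz":0,"turn":0}]' - 18 | grep time
python3 -c "
from h import *
tilt('e.png')"
python3 -m crank '[{"tx":0,"ty":0,"tz":0,"turn":0}]' - 60 | grep time
python3 -c "
from h import *
tilt('e.png')"
```

```text
time: 52.45
position: [0.4562, -0.1609, 0.1917]
time: 53.08
position: [0.3762, -0.2594, 0.1918]
time: 53.58
position: [0.3539, -0.2936, 0.1932]
red 10 [ 0.5897 -0.3288  0.0308] range [0.01  0.008 0.006]
red 20 [ 0.5903 -0.3501  0.0274] range [0.01  0.01  0.007]
red 19 [ 0.5819 -0.2644  0.0293] range [0.01  0.011 0.009]
red 21 [ 0.5719 -0.2875  0.03  ] range [0.013 0.013 0.012]
red 19 [ 0.5714 -0.3694  0.0291] range [0.01  0.011 0.007]
red 24 [ 0.5555 -0.3392  0.0288] range [0.013 0.012 0.01 ]
red 40 [ 0.4219 -0.2687  0.1369] range [0.016 0.013 0.009]
t53.67 tcp [ 0.3547 -0.293   0.1935] gf 60 tilt 0.0 n22
t53.7 tcp [ 0.3547 -0.293   0.1935] yaw 6.42 -> tx 0.2 ty 1.0 tz -1.5 turn 0.00
time: 53.8
t53.85 tcp [ 0.3546 -0.2932  0.1936] gf 22 tilt 3.1 n22
time: 53.98
t54.02 tcp [ 0.3544 -0.2935  0.1936] gf 18 tilt 9.1 n20
time: 54.15
t54.20 tcp [ 0.3542 -0.2937  0.1936] gf 60 tilt 11.2 n19
```

```bash
python3 -m crank '[{"tx":0,"ty":0,"tz":0,"turn":0}]' - 17 | grep time
python3 -m crank '[{"tx":0,"ty":0,"tz":0,"turn":0}]' - 60 | grep time
python3 -c "
from h import *
tilt('e.png');prof('e.png')"
```

```text
time: 54.32
time: 54.45
t54.50 tcp [ 0.3542 -0.2937  0.1936] gf 60 tilt 12.0 n18
54.55 [ 0.3542 -0.2937  0.1935] gf 59.99986236914992 [(0, None), (10, None), (20, 109), (30, 105), (40, 103), (50, 99), (60, 96), (70, 93), (80, 90), (90, 86), (100, 84), (110, 84), (120, 86), (130, 101), (140, None)]
```

```bash
python3 -m crank '[{"tx":0,"ty":0,"tz":0,"turn":0}]' - 16 | grep time
python3 -m crank '[{"tx":0,"ty":0,"tz":0,"turn":0}]' - 60 | grep time
python3 -c "
from h import *
prof('e.png');lumps('o1.png')"
```

```text
time: 54.68
time: 54.8
54.85 [ 0.3542 -0.2937  0.1936] gf 60.000102147459984 [(0, None), (10, 119), (20, 107), (30, 104), (40, 100), (50, 96), (60, 93), (70, 90), (80, 86), (90, 82), (100, 79), (110, 77), (120, 79), (130, 25), (140, 29)]
red 10 [ 0.5912 -0.3287  0.0291] range [0.01  0.008 0.007]
red 21 [ 0.5915 -0.3494  0.0286] range [0.012 0.013 0.006]
red 18 [ 0.5827 -0.2616  0.0311] range [0.009 0.011 0.009]
red 24 [ 0.5707 -0.2873  0.0288] range [0.013 0.014 0.01 ]
red 21 [ 0.5711 -0.3698  0.028 ] range [0.01 0.01 0.01]
red 22 [ 0.5567 -0.3388  0.0289] range [0.013 0.01  0.007]
red 19 [ 0.4949 -0.2542  0.0302] range [0.013 0.01  0.008]
red 22 [ 0.4695 -0.3466  0.029 ] range [0.01  0.012 0.01 ]
```

```bash
python3 -m crank '[{"tx":0,"ty":0,"tz":-40,"turn":0},{"tx":20,"ty":-20,"tz":-70,"turn":0},{"tx":60,"ty":-60,"tz":-70,"turn":0},{"tx":100,"ty":-100,"tz":-70,"turn":0},{"tx":140,"ty":-140,"tz":-70,"turn":0}]' - 60 | grep -E "time|pos"
python3 -m crank '[{"tx":36,"ty":-30,"tz":0,"turn":0},{"tx":70,"ty":-50,"tz":0,"turn":0},{"tx":95,"ty":-58,"tz":0,"turn":0.17},{"tx":95,"ty":-58,"tz":0,"turn":0.17}]' - 60 | grep -E "time|pos"
python3 -c "
from h import *
go(.575,-.070,.142,5.5)
P=cloud('top',shot('top','p1.png')[1])
print('tray',rect(P,.016,.026,.5,.75,-.15,.15), rect(P,.068,.11,.44,.59,.0,.1))"
```

```text
time: 55.52
position: [0.4787, -0.1378, 0.2639]
time: 56.02
position: [0.5669, -0.0692, 0.2631]
t56.0 tcp [ 0.5669 -0.0692  0.2631] yaw 5.67 -> tx 7.9 ty 1.9 tz 121.1 turn 0.03
tray (606, array([614.6,  28. ]), array([180.6, 189.8]), -86.33, np.float64(0.0214)) (215, array([523.7,  50.1]), array([67.3, 17.6]), 3.11, np.float64(0.0944))
```

```bash
python3 -m crank '[{"tx":8,"ty":2,"tz":50,"turn":0},{"tx":8,"ty":2,"tz":90,"turn":0},{"tx":8,"ty":2,"tz":118,"turn":0},{"tx":8,"ty":2,"tz":128,"turn":0},{"tx":8,"ty":2,"tz":128,"turn":0}]' - 60 | grep -E "time|pos|ft"
python3 -m crank '[{"tx":-10,"ty":0,"tz":7,"turn":0},{"tx":-20,"ty":0,"tz":15,"turn":0},{"tx":-30,"ty":0,"tz":23,"turn":0},{"tx":-38,"ty":0,"tz":31,"turn":0},{"tx":-45,"ty":0,"tz":38,"turn":0}]' - 15 | grep -E "time|pos|ft"
python3 -m crank '[{"tx":-5,"ty":0,"tz":6,"turn":0},{"tx":-8,"ty":0,"tz":11,"turn":0},{"tx":-8,"ty":0,"tz":11.5,"turn":0},{"tx":-8,"ty":0,"tz":11.5,"turn":0}]' - 10 | grep -E "time|pos|ft"
python3 -m crank '[{"tx":0,"ty":0,"tz":0,"turn":0},{"tx":0,"ty":0,"tz":0,"turn":0},{"tx":0,"ty":0,"tz":0,"turn":0}]' 45 20 | grep -E "time|pos|ft|wid"
python3 -m crank '[{"tx":0,"ty":0,"tz":-50,"turn":0},{"tx":0,"ty":0,"tz":-110,"turn":0},{"tx":-40,"ty":0,"tz":-150,"turn":0},{"tx":-60,"ty":0,"tz":-180,"turn":0},{"tx":-60,"ty":0,"tz":-180,"turn":0}]' 45 20| grep -E "time|pos"
python3 -c "
from h import *
lumps('q1.png')
P=cloud('top',np.load('pics/q1.png.npy'))
print(rect(P,.068,.11,.44,.59,-.13,-.02),rect(P,.068,.11,.44,.59,.0,.1))
for q in('shaker','scoop','core_plug','weight_block','draw_spike1','duster'):
  print(q,[(np.round(r['xyz'],3),r['confidence']) for r in ctrl.mark_of('top',q)[:3]])
p=cv2.imread('pics/q1.png');cv2.imwrite('pics/q1v.png',p)"
```

```text
time: 56.7
position: [0.5736, -0.0729, 0.1357]
ft_force: [-0.1, -0.1, -1.8]
time: 57.32
position: [0.5287, -0.0766, 0.0972]
ft_force: [1.2, 0.0, -0.5]
time: 57.82
position: [0.5207, -0.0773, 0.0859]
ft_force: [-1.8, -1.2, -0.1]
time: 58.2
position: [0.5215, -0.0772, 0.0863]
ft_force: [0.1, -0.6, -0.1]
grip_width: 0.455
time: 58.82
position: [0.4621, -0.0836, 0.2686]
red 16 [ 0.5907 -0.3288  0.0305] range [0.011 0.009 0.007]
red 24 [ 0.5911 -0.3493  0.029 ] range [0.011 0.012 0.009]
red 20 [ 0.5819 -0.2622  0.0304] range [0.011 0.01  0.009]
red 20 [ 0.5708 -0.2883  0.029 ] range [0.013 0.011 0.01 ]
red 21 [ 0.5714 -0.3687  0.0282] range [0.01  0.011 0.008]
red 26 [ 0.5557 -0.3386  0.0304] range [0.013 0.014 0.009]
red 23 [ 0.4695 -0.3456  0.0287] range [0.01  0.01  0.008]
(91, array([531.3, -76.1]), array([29.1, 16.8]), 3.82, np.float64(0.0944)) (214, array([523.6,  50.2]), array([67.1, 17.7]), 3.05, np.float64(0.0947))
shaker [(array([ 0.57 , -0.356,  0.011]), 0.68), (array([ 0.59 , -0.067,  0.01 ]), 0.67)]
scoop [(array([0.606, 0.056, 0.006]), 0.9)]
core_plug [(array([0.728, 0.197, 0.001]), 0.49)]
weight_block [(array([ 0.718, -0.244, -0.002]), 0.59)]
draw_spike1 [(array([ 0.679,  0.354, -0.002]), 0.66), (array([0.414, 0.063, 0.001]), 0.51)]
duster [(array([0.725, 0.196, 0.002]), 0.96)]
```

View pics/q1v.png

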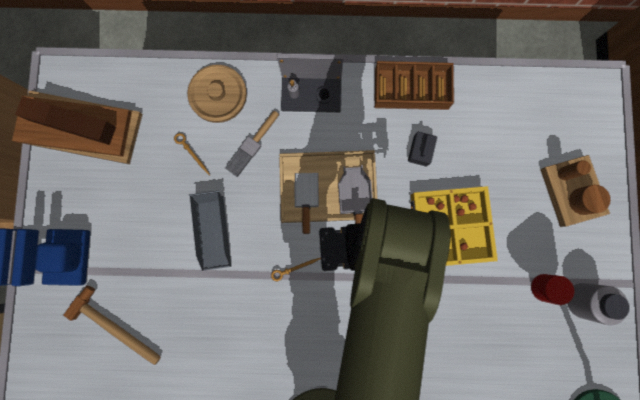

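```bash
python3 -m crank '[{"tx":0,"ty":-60,"tz":-20,"turn":0},{"tx":0,"ty":-120,"tz":-20,"turn":0},{"tx":0,"ty":-180,"tz":-20,"turn":0},{"tx":0,"ty":-200,"tz":-20,"turn":0},{"tx":0,"ty":-200,"tz":-20,"turn":0}]' | grep -E "time|pos"
python3 -c "
from h import *
lumps('r1.png')
P=cloud('top',np.load('pics/r1.png.npy'))
print(rect(P,.068,.11,.44,.59,-.13,-.02),rect(P,.016,.026,.5,.75,-.15,.15))
for q in('shaker','core_plug'):
  print(q,[(np.round(r['xyz'],3),r['confidence']) for r in ctrl.mark_of('top',q)[:3]])"
```

```text
time: 59.8
position: [0.442, 0.1179, 0.2857]
red 15 [ 0.5908 -0.3287  0.0304] range [0.01  0.01  0.008]
red 25 [ 0.5895 -0.3492  0.0292] range [0.013 0.013 0.006]
red 22 [ 0.5831 -0.2623  0.0292] range [0.012 0.011 0.008]
red 24 [ 0.5707 -0.2869  0.0278] range [0.013 0.012 0.014]
red 22 [ 0.5712 -0.3689  0.0291] range [0.011 0.011 0.01 ]
red 22 [ 0.5557 -0.3387  0.0282] range [0.01  0.011 0.008]
red 21 [ 0.495  -0.2544  0.0296] range [0.01  0.011 0.009]
red 23 [ 0.4695 -0.3461  0.0294] range [0.01  0.011 0.009]
(240, array([511.4, -78.6]), array([69.8, 18.1]), 5.87, np.float64(0.0944)) (1009, array([616.7,  -2.1]), array([180.4, 250.1]), -86.47, np.float64(0.0211))
shaker [(array([ 0.595, -0.071,  0.014]), 0.57), (array([ 0.593, -0.349,  0.02 ]), 0.3)]
core_plug [(array([ 0.414, -0.098,  0.   ]), 0.63)]
```

```bash
python3 -c "
from bench import ctrl
print(ctrl.close_job())"
```

```text
the job is handed in; nothing more can be done
None
```

I handed the job in at about 60 s with all eight lumps flat in the cavities (2, 4, 1 and 1, so not an even spread), every cavity fed straight from the shaker, and scoop and shaker upright in the tray; one lump spilled while scooping and one while shaking, and I put each into the shaker by hand (the second meant putting the shaker back in the tray and taking it out again).

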